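# Square the packing block and load the drilling cradle

### The job

Lift the aluminium block out of the stock tray, lay it flat on the squaring plate and set it flush into the corner, one long side against the long fence and one end against the short fence, and let go of it there. Then take it again by its two ends and set it down flat between the cheeks of the drilling cradle, sticking out about equally at both ends, and let go. Do not drop the block, and leave the thread-lock bottle, tape measure and thread tape alone.

Things in the scene. Friction and masses are not known exactly. Their poses are not given: they have to be found in the camera images.
- block: machined aluminium block, 64 (own x, long axis) x 44 (y) x 42 (z) mm, 0.2 to 0.45 kg, loose, the same after a half turn about z, two dark drill spots on its top. Origin: centre of its underside; z up. It starts flat on the tray's floor, roughly along the tray's x.
- tray: fixed blue stock tray, floor 112 (x) x 76 (y) mm, floor top 6 mm above the origin. Two end stops, 8 mm thick (x), 40 mm wide (y), rising 40 mm above the floor, inner faces at own x = -40 and +40 mm, so the block's ends cannot be gripped here; its long sides are open. Origin: centre of its underside, on the bench; z up.
- plate: fixed dark steel squaring plate, 130 (x) x 160 (y) mm, top face 10 mm above the origin, with two brass fences (see point corner), 14 mm thick and only 10 mm high above the top face, so the block can be gripped above them. The -x and -y sides are open. A block flush in the corner has its long axis along own y and its origin at own (23, 23, 10) mm. Origin: centre of its underside; z up.
- corner (a point): where the fences' inner faces would meet on the squaring plate's top face, at (45, 55, 10) mm in the plate's frame; axes as the plate's. Long fence: along y, on the far (+x) side, inner face at plate x = +45, from y = -77 to +59 mm. Short fence: along x, on the +y side, inner face at plate y = +55, from x = -53 to +33 mm.
- cradle: fixed drilling cradle: green base 100 x 100 mm, top face 8 mm above the origin; two steel cheeks, 36 mm long (x), 12 mm thick, 42 mm high above the base, inner faces at own y = -26 and +26 mm. The channel between runs along own x, open at both ends and above. Loaded, the block's origin is at own (0, 0, 8) mm, long axis along x, either way round. Origin: centre of its underside; z up.
- threadlock: red thread-lock bottle with black nozzle, 30 mm diameter, 100 mm tall, upright, loose bystander; origin at the centre of its underside.
- tape_measure: yellow tape measure, 37 x 82 x 64 mm, loose bystander; origin at the centre of its underside.
- ptfe_tape: white roll of thread tape, 50 mm diameter, 14 mm high, lying flat, loose bystander; origin at the centre of its underside.
- valve (a point): near edge, at mid-height, of the blue valve on the left branch of the big black pump: bolted to the bench, solid, never moves. Pump and valve fill the right rear, roughly beyond x = 0.53 m for y from -0.13 to -0.35 m and beyond x = 0.44 m for y below -0.38 m, up to 0.49 m high: draw the arm in before swinging past them.
Not all that is in view belongs to the job. Of the things that look like the block, the larger one is meant.

How it is judged:
On the way:
1. the block lies flat and let go on the squaring plate, flush against both fences: each gap under 2.5 mm, long axis within 2 degrees of the long fence (x of block in the frame of plate between 0.0205 and 0.025 m and y of block in the frame of plate between 0.0205 and 0.025 m and z of block in the frame of plate between 0.008 and 0.012 m and angle between the x axis of block and the y axis of plate, either way round below 0.035 rad and angle between block's own z axis and vertical below 0.05 rad and linear speed of block below 0.01 m/s and contact force between the fingers and block below 0.1 N), for 0.3 s.
At the end, for the whole second after the job is handed in: The block stands flat and still on the cradle's base between the cheeks (within 2.5 mm of the base in height, tilt under 0.06 rad), centred lengthways to 8 mm, and is let go (x of block in the frame of cradle between -0.008 and 0.008 m and y of block in the frame of cradle between -0.005 and 0.005 m and z of block in the frame of cradle between 0.006 and 0.0105 m and angle between the x axis of block and the x axis of cradle, either way round below 0.2 rad and angle between block's own z axis and vertical below 0.06 rad and linear speed of block below 0.01 m/s and contact force between the fingers and block below 0.1 N); the robot touches nothing.
It fails at once if the block was dropped or thrown: faster than 0.6 m/s (a fall of about 2 cm) while not held (linear speed of block above 0.6 m/s and contact force between the fingers and block below 0.1 N).
It fails at once if the thread-lock bottle was moved by more than 3 cm (distance of threadlock from where it was at the start of the episode above 0.03 m).
It fails at once if the tape measure was moved by more than 3 cm (distance of tape_measure from where it was at the start of the episode above 0.03 m).
It fails at once if the thread tape was moved by more than 3 cm (distance of ptfe_tape from where it was at the start of the episode above 0.03 m).
It also fails if it takes over 72 s, if anything falls off the work surface, if the arm or the gripper's body presses on something with over 40 N, if the wrist force passes 120 N, or if a joint passes its speed limit or range.

### The arm

A 6-joint arm with a two-finger parallel gripper is mounted at the origin on the work surface; the furniture and walls round the work are solid. World frame = base frame: x ahead of the robot, y to its left, z up, the work surface at z = 0. Lengths are in m, angles in rad, forces in N, time in s.
With the tool pointing down it reaches from about 0.425 to 0.925 m from the base axis. Payload 12.5 kg.
Tool frame: the origin (TCP) lies on the centre line of the jaws, within the pads' length; the fingertips stand 11 mm ahead of it and the grasp point (between the pads) lies 8 mm behind it; z points along the fingers, x is the direction in which the jaws open and shut, and the axes are right-handed (so a half turn about z gives the same grasp; the last joint's range is limited). The gripper opens to 85 mm and grips with 20 to 120 N. Pads are 22 mm wide; open, the fingers measure 114 mm over their backs; the gripper's body (76 mm by 85 mm) begins 54 mm behind the grasp point. The pads swing forward as they close: fully open they stand 13 mm farther back than shut.
Start: joints at [1.076, 0.491, 1.559, -0, 1.092, -0.106], TCP at [0.237, 0.578, 0.221] pointing down, gripper open.
Joint ranges: [-3.1, 3.1], [-0.84, 2.19], [0.05, 2.79], [-1.13, 4.28], [0.06, 2.93], [-2.69, 2.69]. Speed limits (rad/s): [2.22, 2.22, 2.79, 3.14, 3.14, 3.14].

### API

Orientations are given as [roll, pitch, yaw] about the fixed x, y, z axes, in that order (R = Rz(yaw) Ry(pitch) Rx(roll)).
In Python, from station import observe, get_image, get_calibration, order gives the robot as it stands.
- The arm moves only by the shell command python3 -m jog 'ROWS' [OPENING] [FORCE]. ROWS is JSON, a list that holds one entry, the list of rows, each a list of 4 numbers: the shift along the tool's x, y, z in mm, then the turn about the tool's z in degrees. A call has exactly 5 rows; each row is the pose to reach, as a shift and turn from the pose measured when the call began, along the tool's axes at that moment; what a row does not reach only later rows make up. A row lasts 1/12 s, in which the tool goes at most 41.7 mm and 7.16 degrees, less where a joint would pass 70% of its speed; a pose out of reach is approached as far as the arm can. A call with a gripper value outside its range is refused whole. OPENING is the gripper's target within -1 to 1 (fully open at 1, half-way at 0, shut at -1), set as the call begins (- or left out, the last holds). The fingers move at their own pace and stop on an object; FORCE is the grip in N (left out, the last holds). Time passes only in rows, so rows that repeat a pose let the fingers close, or fill a call up. It gives the time, the measured TCP pose, the force and the opening at its end, in the units of the state.
- observe(): the state, without advancing time (a new reading comes with each control period).
- get_image(name): name is "scene" or "top"; returns (picture, depth): 400x640x3 uint8, red, green, blue; 400x640 float32, m along the optical axis (not along the pixel's ray), 0 where there is no reading.
- get_calibration(name): a dict with "fx", "fy", "cx", "cy" (pixels), "k1" (the pictures are not rectified: a ray, as slopes to the right and down, at radius r is drawn at 1 + k1 r^2 times it, then the intrinsics apply), "xyz" and "orientation" of the camera in the world. Camera axes: x right, y down, z forward; pixel columns grow to the right and rows downward; lengths in m; the calibration is good to about 2 mm. A picture is of the moment at which its call begins. get_calibration takes no time and is no camera call.
- order.hand_in(): hands the job in, once; it reports no verdict.
The state is a dict: "time": time; "joints": joint angles; "joint_vel": joint speeds; "joint_efforts": joint torques, N m; "ee_pos": TCP position; "ee_rot": TCP orientation; "wrist_force": force on the tool from outside, world axes, zero at the start; "wrist_torque": the same for the moment, N m; "opening": finger opening in m.
Only numpy, scipy, OpenCV 4.12 (cv2) and the standard library are available. Lean on these libraries where they do the work, as an engineer would, in place of code of your own. Each camera call takes 0.05 s, during which the arm holds its last target.

## Working session

There is one attempt and no reset: what is moved stays moved. The work goes in short steps, Python scripts to look and compute and a shell command to move; the robot and the scene stay as the last step left them, time stands still between calls to the robot, and variables do not carry over. Pictures are saved under pics/ and viewed, and the job is handed in when it is done.

```bash
ls; mkdir -p pics; python3 - <<'E'
from station import observe,get_image,get_calibration
import cv2,numpy as np
print(observe())
for n in("scene","top"):
    p,d=get_image(n); c=get_calibration(n); print(n,c)
    np.savez(f"pics/{n}0.npz",p=p,d=d); cv2.imwrite(f"pics/{n}0.png",p[:,:,::-1])
E
```

```text
pics
{'time': 0.0, 'joints': array([ 1.07638885e+00,  4.91573182e-01,  1.55949624e+00, -4.39923984e-06,
        1.09169770e+00, -1.05590178e-01]), 'joint_vel': array([ 8.84290686e-04, -1.05402256e-03,  2.02764107e-04, -1.02645255e-03,
        1.12652026e-05, -2.17696963e-03]), 'joint_efforts': array([ 2.14858039e-03, -6.18460250e+01, -2.61603606e+01, -1.69935413e-05,
        4.00728968e-03, -2.97707160e-06]), 'ee_pos': array([0.23678424, 0.57812944, 0.21990317]), 'ee_rot': array([-3.14147275e+00,  1.16833930e-03,  1.18198113e+00]), 'wrist_force': array([0.42469757, 0.47869403, 0.13231418]), 'wrist_torque': array([-0.03730262,  0.01160567, -0.02817651]), 'opening': 0.08515651955065211}
scene {'fx': 424.60221240315474, 'fy': 424.60221240315474, 'cx': 327.3752458320566, 'cy': 209.20591860388163, 'k1': 0.0352012393909013, 'xyz': array([0.25568942, 0.5064362 , 0.79278017]), 'orientation': array([-2.44903576,  0.01779685, -2.69827659])}
top {'fx': 382.7960085805116, 'fy': 382.7960085805116, 'cx': 321.0431901939416, 'cy': 203.22227100153313, 'k1': -0.07592071802457458, 'xyz': array([ 0.35850657, -0.01737494,  0.91612655]), 'orientation': array([-2.92043476e+00, -3.49043585e-04, -1.46519002e+00])}
```

View pics/scene0.png

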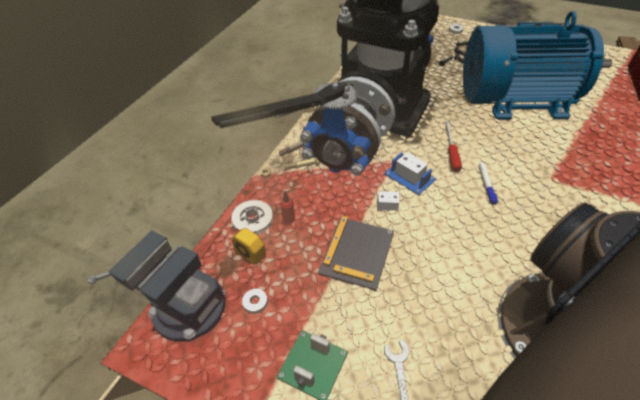

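View pics/top0.png

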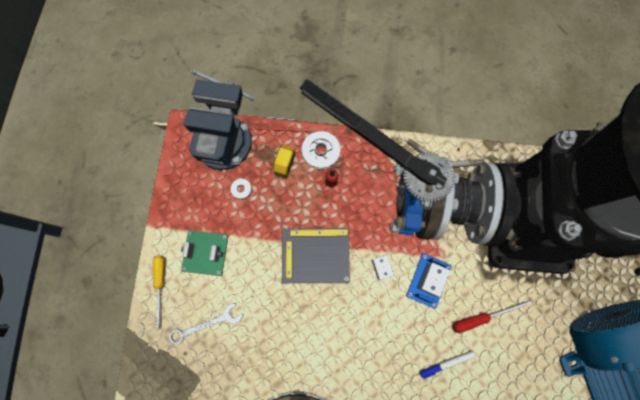

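```bash
cat > h.py <<'E'
import numpy as np,cv2
from scipy.spatial.transform import Rotation as R
from station import get_calibration,get_image,observe
def cal(n):
    c=get_calibration(n); K=np.array([[c['fx'],0,c['cx']],[0,c['fy'],c['cy']],[0,0,1]])
    M=R.from_euler('xyz',c['orientation']).as_matrix()
    return K,np.array([c['k1'],0,0,0,0.]),M,np.array(c['xyz'])
def world(n,uv,d):
    K,D,M,t=cal(n); uv=np.asarray(uv,float).reshape(-1,1,2)
    s=cv2.undistortPoints(uv,K,D,None).reshape(-1,2) if False else cv2.undistortPointsIter(uv,K,D,None,None,(3,50,1e-10)).reshape(-1,2)
    P=np.c_[s,np.ones(len(s))]*np.asarray(d).reshape(-1,1)
    return P@M.T+t
def onplane(n,uv,z):
    K,D,M,t=cal(n); P=world(n,uv,np.ones(len(np.asarray(uv).reshape(-1,2))))-t
    return t+P*((z-t[2])/P[:,2])[:,None]
def proj(n,X):
    K,D,M,t=cal(n); rv=cv2.Rodrigues(M.T)[0]
    return cv2.projectPoints(np.asarray(X,float).reshape(-1,1,3),rv,-M.T@t,K,D)[0].reshape(-1,2)
def cloud(n,d):
    v,u=np.mgrid[:400,:640]; 
    return world(n,np.c_[u.ravel(),v.ravel()],d.ravel()).reshape(400,640,3)
E
python3 - <<'E'
from h import *
for n in("scene","top"):
    f=np.load(f"pics/{n}0.npz");p,d=f['p'],f['d']
    C=cloud(n,d)
    pts={'top':{'block':(434,277),'decoy':(382,267),'platetop':(315,258),'cradle':(205,250),'red':(331,178),'tm':(284,161),'ptfe':(237,189),'washer':(330,152),'valve':(408,215),'bench':(300,330),'trayend':(417,289)},
     'scene':{'block':(408,167),'decoy':(388,197),'platetop':(360,252),'cradle':(313,363),'red':(288,205),'tm':(248,240),'ptfe':(250,305),'valve':(330,140),'bench':(460,280)}}[n]
    for k,(u,v) in pts.items(): print(n,k,C[v,u].round(4),d[v,u])
    x0,y0,x1,y1={'top':(360,230,470,320),'scene':(360,140,450,220)}[n]
    cv2.imwrite(f'pics/{n}_b.png',cv2.resize(p[y0:y1,x0:x1,::-1],None,fx=7 if n=='top' else 8,fy=7 if n=='top' else 8,interpolation=2)[:600,:800])
    x0,y0,x1,y1={'top':(170,220,370,300),'scene':(270,210,410,400)}[n]
    cv2.imwrite(f'pics/{n}_c.png',cv2.resize(p[y0:y1,x0:x1,::-1],None,fx=4 if n=='top' else 3,fy=4 if n=='top' else 3,interpolation=2))
E
```

```text
scene block [ 0.4099 -0.2519  0.0472] 1.0508099
scene decoy [ 0.4237 -0.1516  0.0324] 1.0088677
scene platetop [0.4287 0.0067 0.0102] 0.93706477
scene cradle [0.414  0.2675 0.0075] 0.7859757
scene red [ 0.6119 -0.0073  0.0658] 0.9546811
scene tm [0.6426 0.112  0.0647] 0.8962469
scene ptfe [0.579  0.2197 0.0153] 0.85451055
scene valve [ 0.5833 -0.1706  0.1374] 0.98464596
scene bench [ 0.2129 -0.0204  0.0036] 0.89581764
top block [ 0.4103 -0.2673  0.049 ] 0.8515998
top decoy [ 0.4222 -0.1517  0.03  ] 0.8753413
top platetop [0.428 0.004 0.012] 0.89773464
top cradle [0.4187 0.2675 0.0065] 0.9070568
top red [ 0.6097 -0.0141  0.0687] 0.8816603
top tm [0.642  0.1001 0.0603] 0.8995553
top ptfe [0.5761 0.214  0.0053] 0.9413624
top washer [ 0.697  -0.0046  0.0027] 0.9652901
top valve [ 0.5266 -0.1815  0.1382] 0.7919493
top bench [0.2611 0.0206 0.0021] 0.8713412
top trayend [ 0.3811 -0.2409  0.0066] 0.8872275
```

View pics/top_b.png

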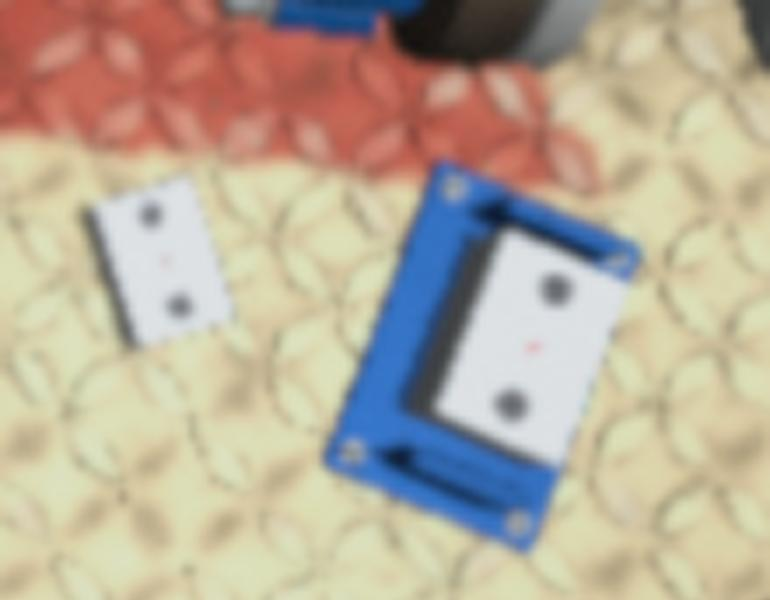

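View pics/scene_b.png

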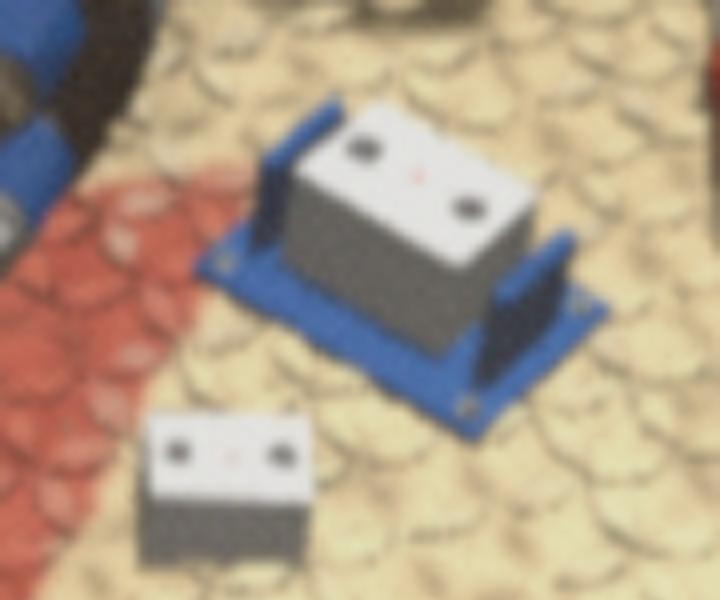

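View pics/top_c.png

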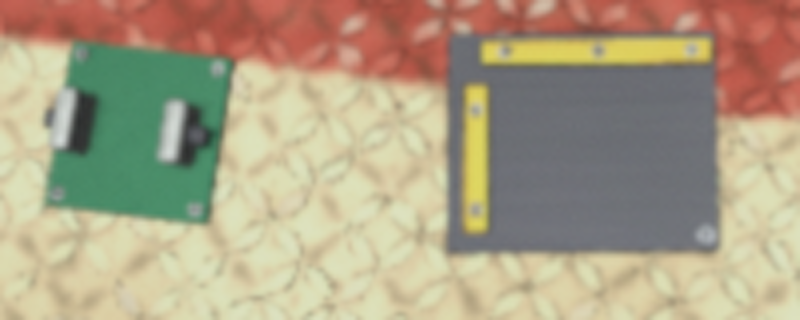

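View pics/scene_c.png

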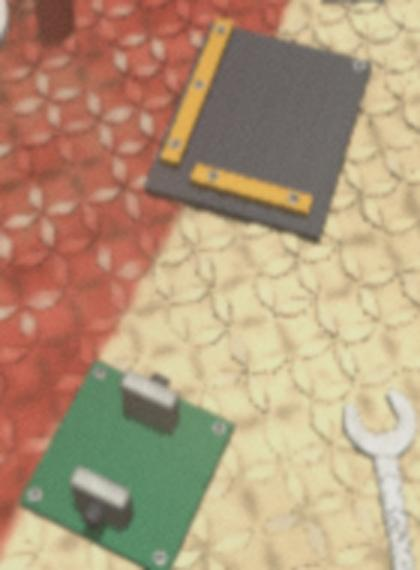

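```bash
cat > fit.py <<'E'
from h import *
from scipy.optimize import least_squares
def rect(x0,x1,y0,y1,z): 
    c=[(x0,y0,z),(x1,y0,z),(x1,y1,z),(x0,y1,z)]
    return [(c[i],c[(i+1)%4]) for i in range(4)]
M={'block':rect(-.032,.032,-.022,.022,.042),
 'tray':rect(-.056,.056,-.038,.038,.006),
 'plate':rect(-.065,.065,-.08,.08,.010),
 'fence':rect(.045,.059,-.077,.059,.020)+rect(-.053,.033,.055,.069,.020),
 'cradle':rect(-.05,.05,-.05,.05,.008)}
def pose(q,z,X):
    c,s=np.cos(q[2]),np.sin(q[2]); X=np.asarray(X)
    return np.c_[q[0]+c*X[:,0]-s*X[:,1],q[1]+s*X[:,0]+c*X[:,1],X[:,2]+z]
def fit(edges,q,z,imgs,r0=6,it=8,verb=True):
    S=[]
    for a,b in edges:
        a,b=np.array(a),np.array(b);n=int(np.linalg.norm(b-a)/.002)
        S.append(a+(b-a)*np.linspace(.06,.94,n)[:,None])
    D=np.concatenate([np.tile((np.array(b)-a)/np.linalg.norm(np.array(b)-a),(len(s),1)) for (a,b),s in zip(edges,S)]);S=np.concatenate(S)
    q=np.array(q,float)
    for k in range(it):
        r=max(2.,r0*.7**k); obs=[]
        for n,p in imgs.items():
            g=cv2.GaussianBlur(p.astype(np.float32),(0,0),.8)
            u=proj(n,pose(q,z,S)); u2=proj(n,pose(q,z,S+.001*D)); t=u2-u; t/=np.linalg.norm(t,axis=1)[:,None]; nn=np.c_[-t[:,1],t[:,0]]
            o=np.arange(-r,r+.01,.25)
            W=u[:,None]+o[None,:,None]*nn[:,None]
            pr=cv2.remap(g,W[...,0].astype(np.float32),W[...,1].astype(np.float32),1)
            gr=np.linalg.norm(np.gradient(pr,axis=1),axis=2)
            j=gr.argmax(1); ok=(gr.max(1)>3)&(j>0)&(j<len(o)-1)
            tgt=(u*nn).sum(1)+o[j]
            obs.append((n,nn,tgt,ok))
        def res(x): return np.concatenate([((proj(n,pose(x,z,S))*nn).sum(1)-tgt)[ok] for n,nn,tgt,ok in obs])
        s=least_squares(res,q,loss='soft_l1',f_scale=.3,x_scale=[.001,.001,.01]); q=s.x
    if verb: 
        for n,nn,tgt,ok in obs: print('   ',n,'used',ok.sum(),'/',len(ok),'med|res|px',np.median(abs(((proj(n,pose(q,z,S))*nn).sum(1)-tgt)[ok])).round(2))
    return q
def draw(p,n,edges,q,z,col):
    for e in edges:
        a=proj(n,pose(q,z,e)); cv2.line(p,*[tuple(int(round(v*16)) for v in w) for w in a],col,1,16,4)
E
cat > run0.py <<'E'
from fit import *
I={n:np.load(f"pics/{n}0.npz")['p'] for n in("scene","top")}
G={'block':((.41,-.265,-.37),.006),'tray':((.41,-.265,-.37),0),'plate':((.43,.0,0.),0),'fence':((.43,.0,0.),0),'cradle':((.415,.267,0.),0)}
big={n:p[:,:,::-1].copy() for n,p in I.items()}
for k,(q0,z) in G.items():
    for sel in (("scene","top"),("scene",),("top",)):
        q=fit(M[k],q0,z,{n:I[n] for n in sel},r0=7,verb=len(sel)==2); print(k,sel,(q[:2]*1000).round(1),np.degrees(q[2]).round(2))
        if len(sel)==2:
            for n in big: draw(big[n],n,M[k],q,z,(255,0,255))
cv2.imwrite('pics/f_top.png',cv2.resize(big['top'][210:320,170:470],None,fx=2.6,fy=2.6,interpolation=2))
cv2.imwrite('pics/f_scene.png',cv2.resize(big['scene'][140:400,260:450],None,fx=2.3,fy=2.3,interpolation=2))
E
python3 run0.py
```

```text
scene used 108 / 108 med|res|px 0.24
    top used 108 / 108 med|res|px 0.21
block ('scene', 'top') [ 406.4 -271.5] -18.43
block ('scene',) [ 407.  -271.4] -18.62
block ('top',) [ 406.1 -271.5] -18.8
    scene used 162 / 188 med|res|px 0.51
    top used 188 / 188 med|res|px 0.25
tray ('scene', 'top') [ 404.5 -266.8] -17.6
tray ('scene',) [ 405.4 -264.8] -17.57
tray ('top',) [ 404.2 -267.1] -17.71
    scene used 245 / 290 med|res|px 0.6
    top used 250 / 290 med|res|px 0.48
plate ('scene', 'top') [435.2   4.9] 6.33
plate ('scene',) [434.7   8.2] 5.92
plate ('top',) [435.8   4.3] 6.96
    scene used 246 / 246 med|res|px 0.25
    top used 246 / 246 med|res|px 0.26
fence ('scene', 'top') [436.2   4.7] 6.57
fence ('scene',) [436.9   4.9] 6.52
fence ('top',) [435.4   4.5] 6.6Traceback (most recent call last):
  File "run0.py", line 7, in <module>
    q=fit(M[k],q0,z,{n:I[n] for n in sel},r0=7,verb=len(sel)==2); print(k,sel,(q[:2]*1000).round(1),np.degrees(q[2]).round(2))
  File "fit.py", line 34, in fit
    s=least_squares(res,q,loss='soft_l1',f_scale=.3,x_scale=[.001,.001,.01]); q=s.x
   
[... 213 characters left out ...]
copy(self.x))
             ~~~~~~~~~~~~~~~~^^^^^^^^^^^^^^^^^
    return np.atleast_1d(self.fun(x))
                         ~~~~~~~~^^^
    return self.f(x, *self.args, **self.kwargs)
           ~~~~~~^^^^^^^^^^^^^^^^^^^^^^^^^^^^^^
  File "fit.py", line 33, in res
    def res(x): return np.concatenate([((proj(n,pose(x,z,S))*nn).sum(1)-tgt)[ok] for n,nn,tgt,ok in obs])
                                         ~~~~^^^^^^^^^^^^^^^
  File "h.py", line 17, in proj
    K,D,M,t=cal(n); rv=cv2.Rodrigues(M.T)[0]
            ~~~^^^
  File "h.py", line 5, in cal
    c=get_calibration(n); K=np.array([[c['fx'],0,c['cx']],[0,c['fy'],c['cy']],[0,0,1]])
ValueError: time passes only in moves, steps and waits
```

```bash
sed -i 's/^def cal(n):/from functools import lru_cache\n@lru_cache\ndef cal(n):/' h.py; sed -i "s/'cradle':((.415,.267,0.),0)}/'cradle':((.415,.267,-.02),0)}/" run0.py; python3 run0.py | tail -6
```

```text
fence ('top',) [435.4   4.5] 6.6
    scene used 191 / 200 med|res|px 0.45
    top used 189 / 200 med|res|px 0.49
cradle ('scene', 'top') [413.4 268.6] -0.25
cradle ('scene',) [413.8 269.8] -0.08
cradle ('top',) [412.6 267.3] -0.49
```

View pics/f_top.png

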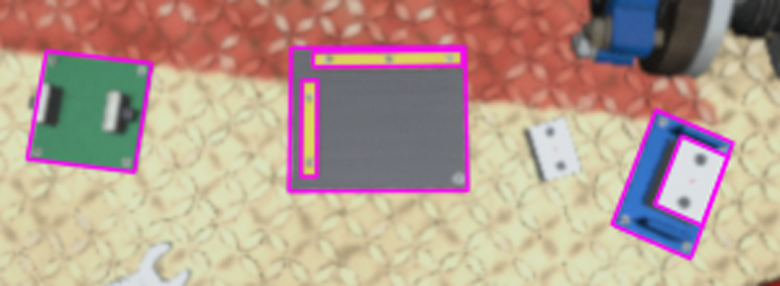

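View pics/f_scene.png

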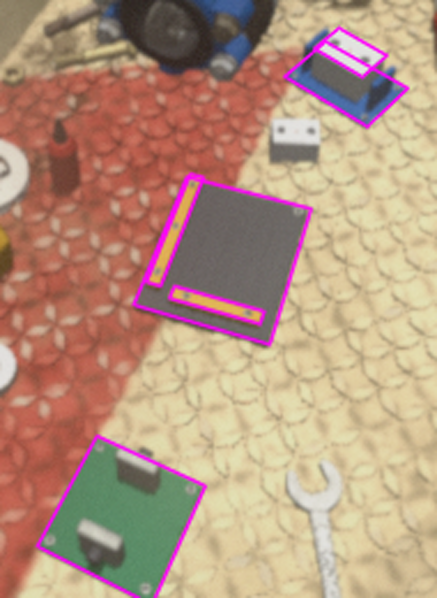

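```bash
cat > go.py <<'E'
import sys,numpy as np
from station import observe
from scipy.spatial.transform import Rotation as R
o=observe(); M=R.from_euler('xyz',o['ee_rot']).as_matrix()
t=np.array([float(a) for a in sys.argv[1:4]])/1000; yaw=float(sys.argv[4])
dl=M.T@(t-o['ee_pos'])*1000
y=np.degrees(np.arctan2(M[1,0],M[0,0])); tz=-((yaw-y+180)%360-180)
print('t',round(o['time'],2),'pos',(o['ee_pos']*1000).round(1),'yaw',y.round(2),'tilt',np.degrees(np.arccos(-M[2,2])).round(2),'F',o['wrist_force'].round(1),'open',round(o['opening']*1000,1),'j6',o['joints'][5].round(2))
print('SHIFT',dl.round(1),'TURN',round(tz,2),'dist',np.linalg.norm(dl).round(1))
E
python3 go.py 460 50 220 71.5; python3 go.py 406.4 -271.5 160 71.5
```

```text
t 0.1 pos [236.8 578.2 220. ] yaw 67.73 tilt 0.06 F [-0.2 -0.3 -0.5] open 85.5 j6 -0.11
SHIFT [-4.042e+02  4.067e+02  3.000e-01] TURN -3.77 dist 573.4
t 0.1 pos [236.8 578.2 220. ] yaw 67.73 tilt 0.06 F [-0.2 -0.3 -0.5] open 85.5 j6 -0.11
SHIFT [-721.9  479.    60.6] TURN -3.77 dist 868.5
```

```bash
python3 -m jog '[[[-29,29,0,-1],[-58,58,0,-2],[-87,87,0,-3],[-116,116,0,-4],[-145,145,0,-4]]]' 1 40; python3 go.py 460 50 220 71.5
```

```text
time: 0.52
ee_pos: [0.3161, 0.3872, 0.2199]
ee_rot: [-3.141, 0.001, 1.253]
wrist_force: [1.8, 1.0, 1.0]
opening: 0.0856
t 0.52 pos [316.1 387.2 219.9] yaw 71.82 tilt 0.08 F [1.8 1.  1. ] open 85.6 j6 -0.5
SHIFT [-2.755e+02  2.419e+02  2.000e-01] TURN 0.32 dist 366.6
```

```bash
python3 -m jog '[[[-30,27,0,0],[-60,54,0,0],[-90,81,0,0],[-120,106,0,0],[-150,132,0,0]]]'; python3 -m jog '[[[-30,25,0,0],[-60,50,0,0],[-90,75,0,0],[-122,100,0,0],[-152,120,0,0]]]';python3 go.py 406.4 -271.5 160 71.5
```

```text
time: 0.93
ee_pos: [0.3948, 0.2017, 0.22]
ee_rot: [-3.141, 0.001, 1.254]
wrist_force: [1.7, 1.4, -0.5]
opening: 0.0855
time: 1.35
ee_pos: [0.462, 0.0175, 0.2201]
ee_rot: [-3.141, 0.001, 1.253]
wrist_force: [-0.1, 0.1, -0.5]
opening: 0.0855
t 1.35 pos [462.   17.5 220.1] yaw 71.81 tilt 0.09 F [-0.1  0.1 -0.5] open 85.5 j6 -1.36
SHIFT [-291.9   37.4   60.5] TURN 0.31 dist 300.4
```

```bash
python3 -m jog '[[[-38,4,0,0],[-76,8,0,0],[-114,12,0,0],[-152,18,10,0],[-190,24,20,0]]]'; python3 -m jog '[[[-28,3,10,0],[-56,6,20,0],[-84,10,30,0],[-102,13,40,0],[-102,13,40,0]]]';python3 go.py 406.4 -271.5 160 71.5
```

```text
time: 1.77
ee_pos: [0.4249, -0.1723, 0.2005]
ee_rot: [3.141, 0.002, 1.253]
wrist_force: [0.6, -0.5, -0.2]
opening: 0.0854
time: 2.18
ee_pos: [0.4044, -0.2758, 0.1589]
ee_rot: [-3.141, 0.001, 1.25]
wrist_force: [-1.0, 0.2, -0.3]
opening: 0.0852
t 2.18 pos [ 404.4 -275.8  158.9] yaw 71.64 tilt 0.09 F [-1.   0.2 -0.3] open 85.2 j6 -1.98
SHIFT [ 4.7  0.5 -1.1] TURN 0.14 dist 4.9
```

```bash
cat > snap.py <<'E'
import sys
from h import *
tag=sys.argv[1]
for a in sys.argv[2:]:
    n,u0,v0,u1,v1,k=a.split(','); p,d=get_image(n); np.savez(f'pics/{n}_{tag}.npz',p=p,d=d)
    cv2.imwrite(f'pics/{n}_{tag}.png',cv2.resize(p[int(v0):int(v1),int(u0):int(u1),::-1],None,fx=float(k),fy=float(k),interpolation=2))
E
python3 -m jog '[[[2,0,20,0],[4,0,40,0],[5,0,60,0],[5,0,65,0],[5,0,65,0]]]'; python3 snap.py a scene,330,80,470,220,4
```

```text
time: 2.6
ee_pos: [0.4056, -0.2703, 0.093]
ee_rot: [-3.138, 0.0, 1.251]
wrist_force: [0.2, -0.7, 0.1]
opening: 0.0855
```

View pics/scene_a.png

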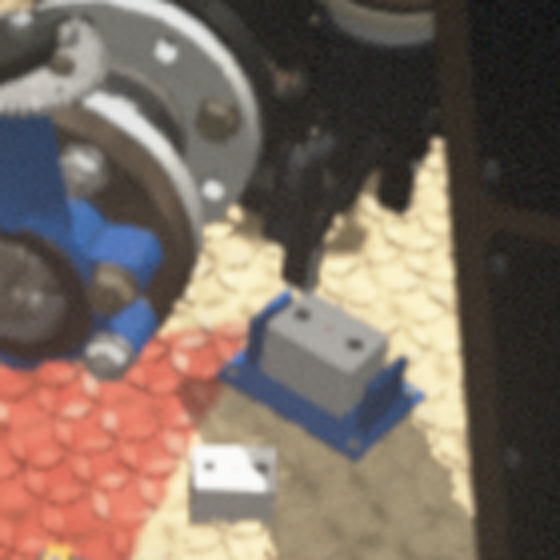

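```bash
python3 - <<'E'
from h import *
u=np.array([.316,.949,0]);T=np.array([.4056,-.2703,0])
for s in(1,-1):
  for r in (.043,.05,.057):
    for z in (.06,.07,.08,.09,.1): print(s,r,z,proj('scene',T+s*r*u+[0,0,z]).round(1))
E
python3 - <<'E'
import cv2
p=cv2.imread('pics/scene_a.png'); 
import numpy as np
q=np.clip(p[60:360,220:480].astype(float)*2,0,255).astype('uint8'); cv2.imwrite('pics/scene_a2.png',cv2.resize(q,None,fx=1.8,fy=1.8))
E
```

```text
1 0.043 0.06 [[402.  168.1]]
1 0.043 0.07 [[402.5 165.1]]
1 0.043 0.08 [[403.  162.1]]
1 0.043 0.09 [[403.5 159. ]]
1 0.043 0.1 [[404.  155.9]]
1 0.05 0.06 [[400.2 169.6]]
1 0.05 0.07 [[400.7 166.6]]
1 0.05 0.08 [[401.2 163.6]]
1 0.05 0.09 [[401.7 160.6]]
1 0.05 0.1 [[402.2 157.5]]
1 0.057 0.06 [[398.5 171.1]]
1 0.057 0.07 [[398.9 168.1]]
1 0.057 0.08 [[399.4 165.1]]
1 0.057 0.09 [[399.9 162.1]]
1 0.057 0.1 [[400.4 159. ]]
-1 0.043 0.06 [[423.1 150.3]]
-1 0.043 0.07 [[423.7 147.3]]
-1 0.043 0.08 [[424.4 144.2]]
-1 0.043 0.09 [[425.  141.1]]
-1 0.043 0.1 [[425.7 138. ]]
-1 0.05 0.06 [[424.7 148.9]]
-1 0.05 0.07 [[425.4 145.9]]
-1 0.05 0.08 [[426.  142.8]]
-1 0.05 0.09 [[426.7 139.7]]
-1 0.05 0.1 [[427.4 136.6]]
-1 0.057 0.06 [[426.4 147.5]]
-1 0.057 0.07 [[427.  144.5]]
-1 0.057 0.08 [[427.7 141.4]]
-1 0.057 0.09 [[428.4 138.3]]
-1 0.057 0.1 [[429.1 135.2]]
```

View pics/scene_a2.png

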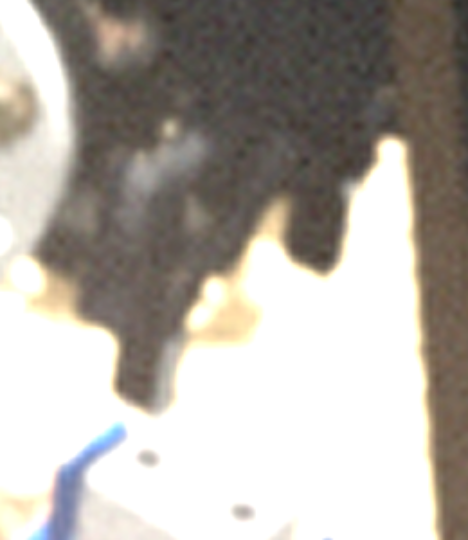

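```bash
python3 - <<'E'
from h import *
f=np.load('pics/scene_a.npz');C=cloud('scene',f['d'])
u=np.array([.316,.949,0]);v=np.array([.949,-.316,0]);T=np.array([.4056,-.2703,0.093])
X=C-T; a=X@u; b=X@v; m=(abs(a)<.075)&(abs(b)<.03)&(X[...,2]>-.03)&(X[...,2]<.06)
for s in (1,-1):
  k=m&(s*a>.03)
  idx=np.argwhere(k); z=X[k][:,2]; o=np.argsort(z)[:14]
  for i in o: print(s,idx[i],X[tuple(idx[i])].round(3)@np.array([[0,0,0],[0,0,0],[0,0,1]])[:,2].round(3),'a',a[tuple(idx[i])].round(3),'b',b[tuple(idx[i])].round(3))
E
```

```text
1 [152 403] 0.023 a 0.049 b 0.001
1 [153 405] 0.024 a 0.05 b -0.005
1 [153 406] 0.025 a 0.049 b -0.008
1 [153 407] 0.027 a 0.049 b -0.01
1 [152 406] 0.028 a 0.049 b -0.007
1 [152 408] 0.03 a 0.048 b -0.012
1 [152 407] 0.031 a 0.05 b -0.01
1 [151 406] 0.031 a 0.049 b -0.007
1 [152 404] 0.031 a 0.055 b -0.005
1 [151 409] 0.032 a 0.045 b -0.012
1 [151 402] 0.032 a 0.056 b -0.0
1 [149 400] 0.032 a 0.054 b 0.007
1 [151 408] 0.033 a 0.048 b -0.011
1 [152 405] 0.033 a 0.055 b -0.008
-1 [133 429] 0.025 a -0.044 b -0.005
-1 [132 427] 0.025 a -0.044 b 0.0
-1 [132 429] 0.027 a -0.045 b -0.004
-1 [131 425] 0.027 a -0.041 b 0.005
-1 [130 424] 0.027 a -0.043 b 0.009
-1 [133 430] 0.027 a -0.043 b -0.008
-1 [131 426] 0.028 a -0.042 b 0.003
-1 [132 428] 0.028 a -0.042 b -0.003
-1 [132 430] 0.029 a -0.045 b -0.007
-1 [130 425] 0.029 a -0.042 b 0.006
-1 [130 426] 0.03 a -0.043 b 0.004
-1 [129 424] 0.031 a -0.042 b 0.009
-1 [131 428] 0.031 a -0.042 b -0.003
-1 [130 427] 0.031 a -0.043 b 0.001
```

```bash
cat > tip.py <<'E'
from h import *
import sys
o=observe();T=o['ee_pos'];y=o['ee_rot'][2]
f,d=get_image('scene');C=cloud('scene',d);p2,d2=get_image('top');C2=cloud('top',d2)
np.savez('pics/scene_tip.npz',p=f,d=d);np.savez('pics/top_tip.npz',p=p2,d=d2)
u=np.array([np.cos(y),np.sin(y),0]);v=np.array([np.sin(y),-np.cos(y),0])
r=o['opening']/2
print(T.round(4),o['joint_vel'].round(3),'open',o['opening'].round(4))
for nm,c in(('scene',C),('top',C2)):
  X=c-T; a=X@u; b=X@v
  for s in(1,-1):
    k=(abs(b)<.012)&(s*a>r-.006)&(s*a<r+.02)&(X[...,2]>-.04)&(X[...,2]<.06)&(c[...,2]>float(sys.argv[1]))
    z=np.sort(X[k][:,2]); print(nm,s,len(z),z[:12].round(3))
E
python3 tip.py .06; python3 go.py 406.4 -271.5 33 71.5
```

```text
t 2.75 pos [ 406.4 -271.2   94.9] yaw 71.66 tilt 0.1 F [-0.6 -0.2  0.5] open 85.1 j6 -1.97
SHIFT [-0.1  0.1 61.9] TURN 0.16 dist 61.9Traceback (most recent call last):
  File "tip.py", line 8, in <module>
    print(T.round(4),o['joint_vel'].round(3),'open',o['opening'].round(4))
                                                    ^^^^^^^^^^^^^^^^^^
AttributeError: 'float' object has no attribute 'round'
```

```bash
sed -i "s/o\['opening'\].round(4)/round(o['opening'],4)/" tip.py; python3 tip.py .06
```

```text
[ 0.4064 -0.2712  0.0949] [-0.002 -0.008  0.001  0.    -0.006 -0.   ] open 0.0851
scene 1 93 [0.023 0.023 0.025 0.026 0.027 0.028 0.029 0.029 0.03  0.03  0.03  0.031]
scene -1 107 [0.025 0.025 0.027 0.027 0.027 0.028 0.028 0.028 0.028 0.028 0.029 0.03 ]
top 1 0 []
top -1 0 []
```

```bash
python3 -m jog '[[[0,0,15,0],[0,0,35,0],[0,0,50,0],[0,0,62,0],[0,0,62,0]]]'; python3 snap.py b scene,370,90,450,200,5 top,390,230,470,310,6
```

```text
time: 3.27
ee_pos: [0.4059, -0.2711, 0.0319]
ee_rot: [-3.14, 0.001, 1.25]
wrist_force: [-0.6, 0.1, 0.3]
opening: 0.085
```

View pics/scene_b.png

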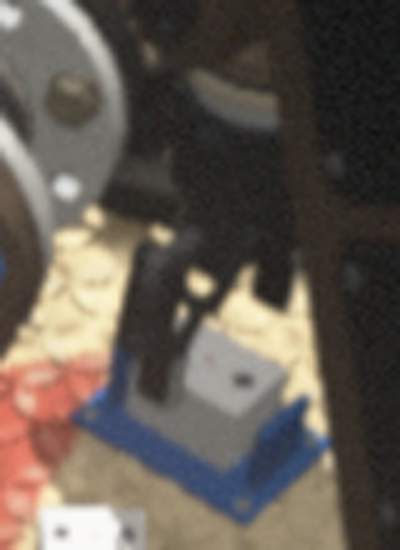

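View pics/top_b.png

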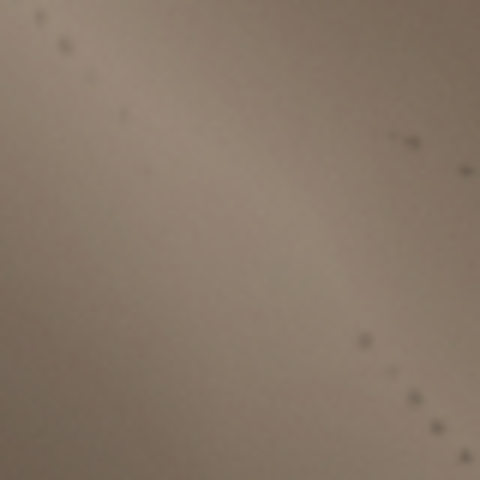

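```bash
python3 -m jog '[[[0,0,0,0],[0,0,0,0],[0,0,0,0],[0,0,0,0],[0,0,0,0]]]' 0.25 20; python3 snap.py c scene,370,90,450,200,5; python3 go.py 406.4 -271.5 33 71.5
```

```text
time: 3.78
ee_pos: [0.4066, -0.2717, 0.0338]
ee_rot: [3.14, 0.002, 1.251]
wrist_force: [-0.2, -0.4, 0.1]
opening: 0.0534
t 3.83 pos [ 406.6 -271.6   33.7] yaw 71.65 tilt 0.14 F [ 0.  -0.3  0.8] open 53.4 j6 -1.97
SHIFT [ 0.1 -0.2  0.7] TURN 0.15 dist 0.7
```

View pics/scene_c.png

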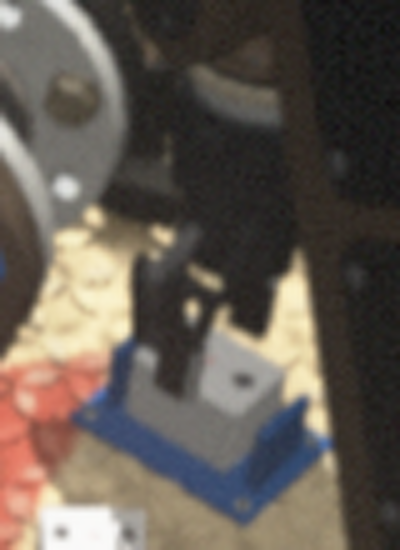

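```bash
python3 - <<'E'
from h import *
f=np.load('pics/scene_c.npz');C=cloud('scene',f['d'])
y=1.2505
u=np.array([np.cos(y),np.sin(y),0]);v=np.array([np.sin(y),-np.cos(y),0]);T=np.array([.4066,-.2717,0.0338])
for r in(.027,.034,.041):
  for b in(-.011,0,.011):
    for z in (.02,.03,.04,.05): print(r,b,z,proj('scene',[*(T+r*u+b*v)[:2],z]).round(1))
X=C-T
for row in range(155,174):
  print(row,[(col,*(1000*np.array([X[row,col]@u,X[row,col]@v,C[row,col,2]])).round().astype(int)) for col in (401,403,405,407)])
E
```

```text
0.027 -0.011 0.02 [[407.4 177.8]]
0.027 -0.011 0.03 [[407.9 175. ]]
0.027 -0.011 0.04 [[408.4 172.1]]
0.027 -0.011 0.05 [[409.  169.3]]
0.027 0 0.02 [[403.9 175.6]]
0.027 0 0.03 [[404.4 172.8]]
0.027 0 0.04 [[404.9 170. ]]
0.027 0 0.05 [[405.4 167.1]]
0.027 0.011 0.02 [[400.4 173.5]]
0.027 0.011 0.03 [[400.8 170.7]]
0.027 0.011 0.04 [[401.3 167.9]]
0.027 0.011 0.05 [[401.8 165. ]]
0.034 -0.011 0.02 [[405.7 179.3]]
0.034 -0.011 0.03 [[406.2 176.5]]
0.034 -0.011 0.04 [[406.7 173.6]]
0.034 -0.011 0.05 [[407.2 170.8]]
0.034 0 0.02 [[402.2 177.1]]
0.034 0 0.03 [[402.6 174.3]]
0.034 0 0.04 [[403.1 171.5]]
0.034 0 0.05 [[403.6 168.6]]
0.034 0.011 0.02 [[398.7 175. ]]
0.034 0.011 0.03 [[399.1 172.2]]
0.034 0.011 0.04 [[399.6 169.3]]
0.034 0.011 0.05 [[400.  166.5]]
0.041 -0.011 0.02 [[404.  180.8]]
0.041 -0.011 0.03 [[404.5 178. ]]
0.041 -0.011 0.04 [[405.  175.1]]
0.041 -0.011 0.05 [[405.5 172.3]]
0.041 0 0.02 [[400.5 178.6]]
0.041 0 0.03 [[400.9 175.8]]
0.041 0 0.04 [[401.4 173. ]]
0.041 0 0.05 [[401.9 170.1]]
0.041 0.011 0.02 [[396.9 176.4]]
0.041 0.011 0.03 [[397.4 173.7]]
0.041 0.011 0.
[... 3186 characters left out ...]
32)), (405, np.int64(34), np.int64(-4), np.int64(48)), (407, np.int64(32), np.int64(-9), np.int64(50))]
171 [(401, np.int64(22), np.int64(13), np.int64(24)), (403, np.int64(25), np.int64(6), np.int64(31)), (405, np.int64(23), np.int64(1), np.int64(33)), (407, np.int64(25), np.int64(-5), np.int64(38))]
172 [(401, np.int64(23), np.int64(13), np.int64(21)), (403, np.int64(25), np.int64(5), np.int64(28)), (405, np.int64(21), np.int64(2), np.int64(27)), (407, np.int64(24), np.int64(-5), np.int64(34))]
173 [(401, np.int64(22), np.int64(12), np.int64(17)), (403, np.int64(21), np.int64(7), np.int64(20)), (405, np.int64(23), np.int64(0), np.int64(26)), (407, np.int64(22), np.int64(-5), np.int64(29))]
```

```bash
python3 -m jog '[[[0,0,3,0],[0,0,6,0],[0,0,9,0],[0,0,12,0],[0,0,14,0]]]'; python3 snap.py d scene,370,90,450,200,5; python3 go.py 406.4 -271.5 33 71.5
```

```text
time: 4.25
ee_pos: [0.4064, -0.2716, 0.0191]
ee_rot: [3.141, 0.002, 1.251]
wrist_force: [-0.4, 0.1, -0.2]
opening: 0.0529
t 4.3 pos [ 406.3 -271.5   18.9] yaw 71.65 tilt 0.1 F [ 0.2 -0.4 -1.1] open 53.3 j6 -1.97
SHIFT [ -0.    0.1 -14.1] TURN 0.15 dist 14.1
```

View pics/scene_d.png

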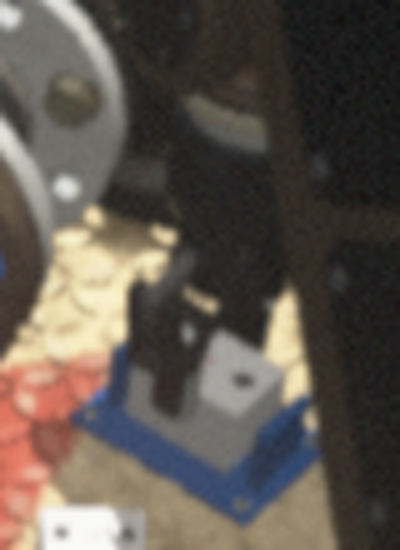

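```bash
python3 -m jog '[[[0,0,2,0],[0,0,4,0],[0,0,6,0],[0,0,8,0],[0,0,8,0]]]'; python3 -m jog '[[[0,0,1,0],[0,0,2,0],[0,0,3,0],[0,0,4,0],[0,0,4,0]]]';  python3 snap.py e scene,370,90,450,200,5; python3 go.py 406.4 -271.5 33 71.5
```

```text
time: 4.72
ee_pos: [0.4062, -0.2714, 0.0106]
ee_rot: [-3.141, 0.002, 1.251]
wrist_force: [0.2, -0.1, 0.3]
opening: 0.0531
time: 5.13
ee_pos: [0.4062, -0.2714, 0.0064]
ee_rot: [-3.141, 0.001, 1.25]
wrist_force: [0.5, 1.0, -0.2]
opening: 0.0536
t 5.18 pos [ 406.2 -271.4    6.5] yaw 71.65 tilt 0.09 F [-0.3  0.6 -0.3] open 53.3 j6 -1.97
SHIFT [ -0.    0.2 -26.5] TURN 0.15 dist 26.5
```

View pics/scene_e.png

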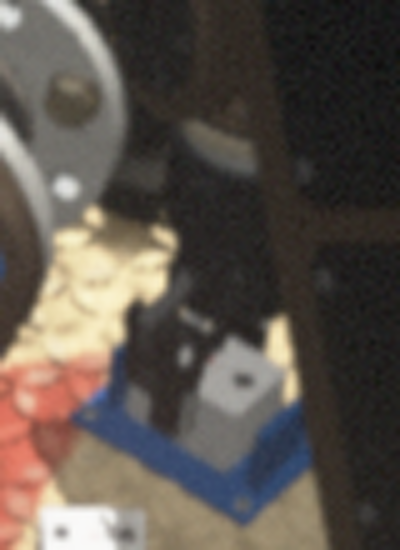

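```bash
python3 -m jog '[[[0,0,0,0],[0,0,0,0],[0,0,0,0],[0,0,0,0],[0,0,0,0]]]' -1 50; python3 go.py 406.4 -271.5 33 71.5; python3 -m jog '[[[0,0,-5,0],[0,0,-10,0],[0,0,-20,0],[0,0,-30,0],[0,0,-40,0]]]'; python3 snap.py f scene,370,90,450,200,5;python3 go.py 406.4 -271.5 80 71.5
```

```text
time: 5.6
ee_pos: [0.4062, -0.2714, 0.0067]
ee_rot: [-3.141, 0.002, 1.251]
wrist_force: [-1.1, 0.3, 4.7]
opening: 0.0431
t 5.6 pos [ 406.2 -271.4    6.7] yaw 71.65 tilt 0.09 F [-1.1  0.3  4.7] open 43.1 j6 -1.97
SHIFT [ -0.    0.2 -26.3] TURN 0.15 dist 26.3
time: 6.02
ee_pos: [0.4063, -0.2714, 0.0479]
ee_rot: [3.142, 0.002, 1.251]
wrist_force: [-0.5, 0.0, -2.8]
opening: 0.0431
t 6.07 pos [ 406.9 -271.8   49.5] yaw 71.66 tilt 0.2 F [ 0.8 -0.2 -0.9] open 43.1 j6 -1.97
SHIFT [  0.1  -0.5 -30.5] TURN 0.16 dist 30.5
```

View pics/scene_f.png

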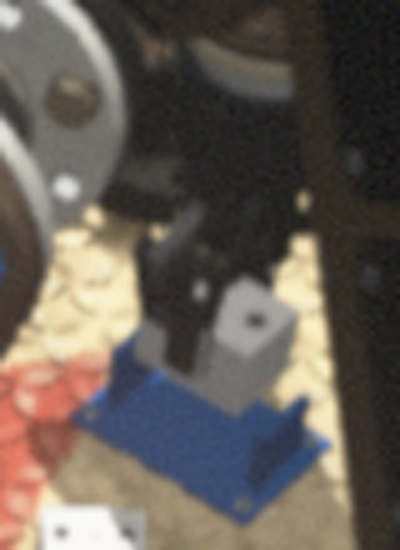

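```bash
python3 -m jog '[[[0,0,-20,0],[0,0,-35,0],[10,0,-50,0],[30,0,-50,5],[60,0,-50,10]]]'; python3 go.py 453 26 95 6.6
```

```text
time: 6.48
ee_pos: [0.4261, -0.2156, 0.1008]
ee_rot: [3.136, 0.003, 1.07]
wrist_force: [0.8, 0.3, -3.5]
opening: 0.043
t 6.48 pos [ 426.1 -215.6  100.8] yaw 61.31 tilt 0.37 F [ 0.8  0.3 -3.5] open 43.0 j6 -1.67
SHIFT [224.9 -92.4   4.6] TURN 54.71 dist 243.2
```

```bash
python3 -m jog '[[[30,-12,0,6],[60,-24,0,12],[90,-36,0,18],[120,-48,0,24],[150,-62,0,30]]]'; python3 go.py 453 26 95 6.6
```

```text
time: 6.9
ee_pos: [0.4439, -0.0529, 0.1005]
ee_rot: [3.134, -0.001, 0.541]
wrist_force: [-0.2, 0.4, -2.6]
opening: 0.0433
t 6.9 pos [443.9 -52.9 100.5] yaw 30.99 tilt 0.42 F [-0.2  0.4 -2.6] open 43.3 j6 -0.8
SHIFT [ 48.4 -63.    5.2] TURN 24.39 dist 79.6
```

```bash
python3 -m jog '[[[10,-13,0,5],[20,-26,0,11],[30,-39,0,17],[40,-52,0,22],[48,-63,0,24.4]]]'; python3 -m jog '[[[0,0,0,0],[0,0,0,0],[0,0,8,0],[0,0,15,0],[0,0,20,0]]]'; python3 go.py 453 26 45 6.6
```

```text
time: 7.32
ee_pos: [0.4527, 0.0269, 0.1007]
ee_rot: [3.136, -0.005, 0.11]
wrist_force: [0.4, -0.3, -1.4]
opening: 0.0433
time: 7.73
ee_pos: [0.4525, 0.0262, 0.0797]
ee_rot: [3.136, -0.004, 0.11]
wrist_force: [0.1, -0.2, -2.1]
opening: 0.0434
t 7.73 pos [452.5  26.2  79.7] yaw 6.32 tilt 0.42 F [ 0.1 -0.2 -2.1] open 43.4 j6 -0.19
SHIFT [ 0.3  0.  34.7] TURN -0.28 dist 34.7
```

```bash
python3 -m jog '[[[0,0,15,-0.2],[0,0,30,-0.3],[0,0,45,-0.3],[0,0,54,-0.3],[0,0,54,-0.3]]]'; python3 snap.py g scene,280,180,440,300,5 top,270,190,370,290,5; python3 go.py 453 26 10.5 6.6
```

```text
time: 8.15
ee_pos: [0.4519, 0.0255, 0.0239]
ee_rot: [3.136, -0.001, 0.115]
wrist_force: [0.4, -0.1, -2.3]
opening: 0.0431
t 8.25 pos [452.7  25.7  25.5] yaw 6.6 tilt 0.39 F [ 0.4  0.4 -2.9] open 43.4 j6 -0.19
SHIFT [ 0.3 -0.4 15. ] TURN 0.0 dist 15.0
```

View pics/scene_g.png

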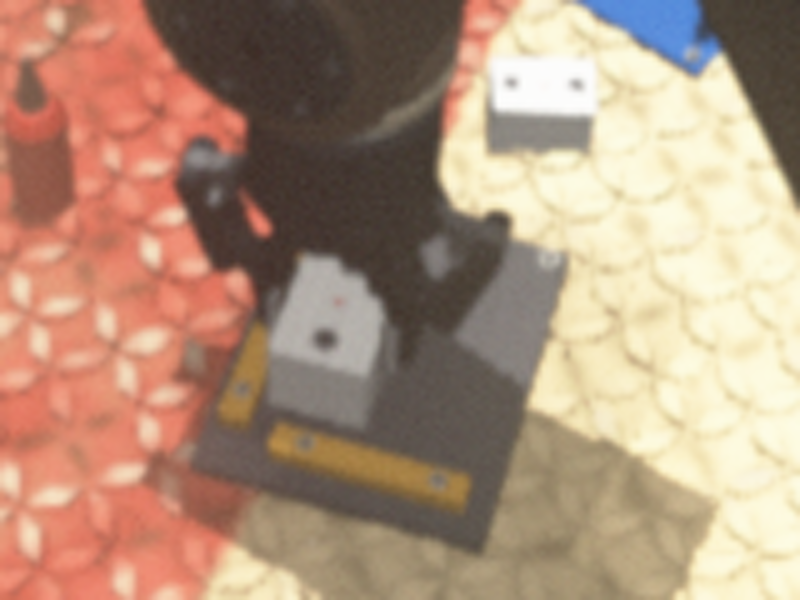

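View pics/top_g.png

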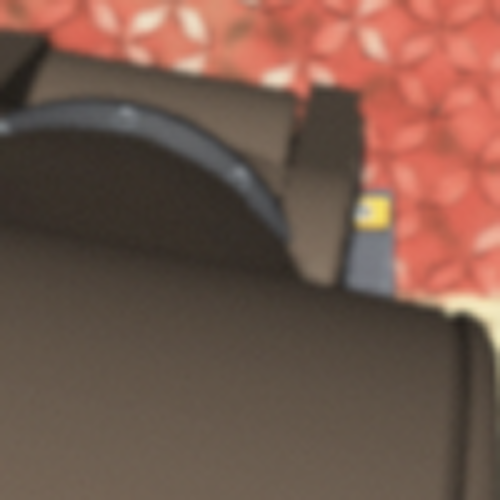

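```bash
python3 -m jog '[[[0,0,4,0],[0,0,8,0],[0,0,11,0],[0,0,13,0],[0,0,13,0]]]'; python3 go.py 453 26 10.5 6.6;  python3 -m jog '[[[0,0,0.5,0],[0,0,1,0],[0,0,1.5,0],[0,0,2,0],[0,0,2,0]]]'; python3 go.py 453 26 10.5 6.6
```

```text
time: 8.67
ee_pos: [0.4526, 0.0256, 0.0123]
ee_rot: [3.136, -0.003, 0.115]
wrist_force: [-0.3, 0.1, -2.2]
opening: 0.0433
t 8.67 pos [452.6  25.6  12.3] yaw 6.6 tilt 0.37 F [-0.3  0.1 -2.2] open 43.3 j6 -0.19
SHIFT [ 0.4 -0.4  1.8] TURN 0.0 dist 1.8
time: 9.08
ee_pos: [0.4527, 0.0255, 0.0108]
ee_rot: [3.136, -0.004, 0.115]
wrist_force: [-1.8, -0.4, 7.6]
opening: 0.0436
t 9.08 pos [452.7  25.5  10.8] yaw 6.61 tilt 0.39 F [-1.8 -0.4  7.6] open 43.6 j6 -0.19
SHIFT [ 0.3 -0.4  0.3] TURN 0.01 dist 0.6
```

```bash
python3 -m jog '[[[0.5,0,-0.3,0],[1,0,-0.3,0],[1.5,0,-0.3,0],[2,0,-0.3,0],[2,0,-0.3,0]]]'; python3 -m jog '[[[0.3,0,0,0],[0.6,0,0,0],[0.9,0,0,0],[1,0,0,0],[1,0,0,0]]]'; python3 go.py 456.4 30.2 10.5 6.6
```

```text
time: 9.5
ee_pos: [0.4548, 0.0258, 0.011]
ee_rot: [3.136, -0.004, 0.115]
wrist_force: [0.0, 0.1, -1.6]
opening: 0.0433
time: 9.92
ee_pos: [0.4559, 0.0259, 0.011]
ee_rot: [3.136, -0.004, 0.115]
wrist_force: [-0.4, 0.3, -2.6]
opening: 0.0436
t 9.92 pos [455.9  25.9  11. ] yaw 6.61 tilt 0.4 F [-0.4  0.3 -2.6] open 43.6 j6 -0.19
SHIFT [ 1.  -4.2  0.5] TURN 0.01 dist 4.4
```

```bash
python3 -m jog '[[[0.3,0,0,0],[0.6,0,0,0],[0.9,0,0,0],[1,0,0,0],[1,0,0,0]]]'; python3 -m jog '[[[0.3,0,0,0],[0.6,0,0,0],[0.8,0,0,0],[0.8,0,0,0],[0.8,0,0,0]]]'; python3 go.py 456.4 30.2 10.5 6.6
```

```text
time: 10.33
ee_pos: [0.457, 0.026, 0.011]
ee_rot: [3.136, -0.004, 0.115]
wrist_force: [1.0, 0.9, -3.2]
opening: 0.0431
time: 10.75
ee_pos: [0.4574, 0.0261, 0.011]
ee_rot: [3.136, -0.003, 0.115]
wrist_force: [-2.1, -1.0, -1.4]
opening: 0.0433
t 10.75 pos [457.4  26.1  11. ] yaw 6.61 tilt 0.38 F [-2.1 -1.  -1.4] open 43.3 j6 -0.19
SHIFT [-0.6 -4.2  0.5] TURN 0.01 dist 4.2
```

```bash
python3 -m jog '[[[0.2,0,0,0],[0.5,0,0,0],[0.7,0,0,0],[0.7,0,0,0],[0.7,0,0,0]]]'; python3 go.py 456.4 30.2 10.5 6.6; python3 -m jog '[[[0.2,0,0,0],[0.5,0,0,0],[0.7,0,0,0],[0.7,0,0,0],[0.7,0,0,0]]]'; python3 go.py 456.4 30.2 10.5 6.6
```

```text
time: 11.17
ee_pos: [0.4575, 0.0262, 0.011]
ee_rot: [3.136, -0.002, 0.115]
wrist_force: [-4.6, -2.5, -0.6]
opening: 0.0434
t 11.17 pos [457.5  26.2  11. ] yaw 6.61 tilt 0.33 F [-4.6 -2.5 -0.6] open 43.4 j6 -0.19
SHIFT [-0.6 -4.1  0.4] TURN 0.01 dist 4.2
time: 11.58
ee_pos: [0.4575, 0.0262, 0.0109]
ee_rot: [3.136, -0.0, 0.116]
wrist_force: [-5.3, -3.1, 0.6]
opening: 0.0434
t 11.58 pos [457.5  26.2  10.9] yaw 6.63 tilt 0.31 F [-5.3 -3.1  0.6] open 43.4 j6 -0.19
SHIFT [-0.6 -4.1  0.4] TURN 0.03 dist 4.2
```

```bash
python3 -m jog '[[[0.1,-0.7,0,0],[0.1,-1.4,0,0],[0.1,-2.1,0,0],[0.1,-2.5,0,0],[0.1,-2.5,0,0]]]'; python3 go.py 456.4 30.2 10.5 6.6; python3 -m jog '[[[0.1,-0.3,0,0],[0.1,-0.6,0,0],[0.1,-0.9,0,0],[0.1,-1,0,0],[0.1,-1,0,0]]]'; python3 go.py 456.4 30.2 10.5 6.6
```

```text
time: 12.0
ee_pos: [0.4572, 0.0286, 0.0109]
ee_rot: [3.136, 0.0, 0.116]
wrist_force: [-4.3, -4.2, -0.5]
opening: 0.043
t 12.0 pos [457.2  28.6  10.9] yaw 6.63 tilt 0.31 F [-4.3 -4.2 -0.5] open 43.0 j6 -0.18
SHIFT [-0.6 -1.7  0.4] TURN 0.03 dist 1.8
time: 12.42
ee_pos: [0.4571, 0.0295, 0.0109]
ee_rot: [3.136, 0.0, 0.116]
wrist_force: [-3.3, -5.2, -0.5]
opening: 0.0432
t 12.42 pos [457.1  29.5  10.9] yaw 6.63 tilt 0.32 F [-3.3 -5.2 -0.5] open 43.2 j6 -0.18
SHIFT [-0.6 -0.8  0.4] TURN 0.03 dist 1.1
```

```bash
python3 -m jog '[[[0.1,-0.3,0,0],[0.1,-0.6,0,0],[0.1,-0.9,0,0],[0.1,-1,0,0],[0.1,-1,0,0]]]'; python3 -m jog '[[[0.1,-0.3,0,0],[0.1,-0.6,0,0],[0.1,-0.9,0,0],[0.1,-1,0,0],[0.1,-1,0,0]]]'; python3 snap.py h scene,280,180,440,300,5; python3 go.py 456.4 30.2 10.5 6.6
```

```text
time: 12.83
ee_pos: [0.457, 0.0304, 0.0109]
ee_rot: [3.136, 0.001, 0.116]
wrist_force: [-3.3, -4.1, -0.1]
opening: 0.0433
time: 13.25
ee_pos: [0.4569, 0.0312, 0.0109]
ee_rot: [3.136, 0.001, 0.116]
wrist_force: [-3.6, -4.3, -0.4]
opening: 0.0433
t 13.3 pos [456.9  31.2  10.9] yaw 6.63 tilt 0.33 F [-3.8 -4.6  0.6] open 43.2 j6 -0.17
SHIFT [-0.6  1.   0.5] TURN 0.03 dist 1.2
```

View pics/scene_h.png

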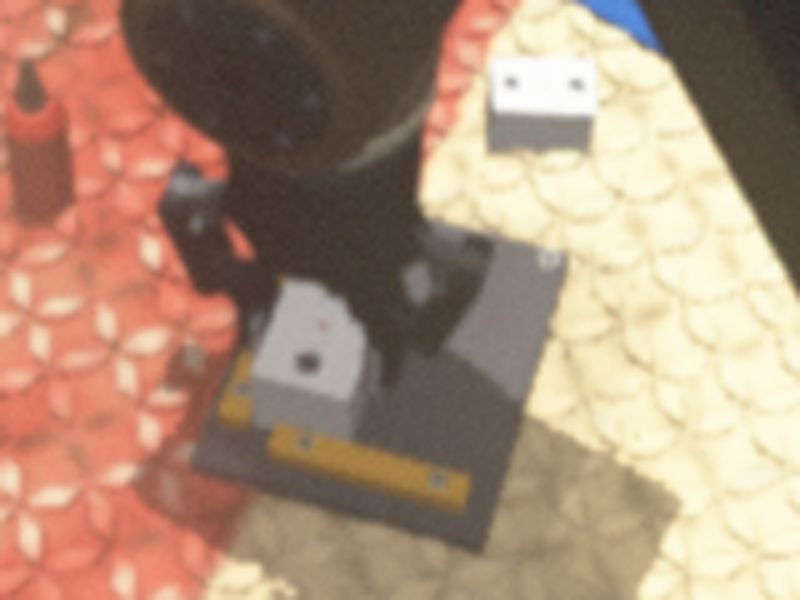

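```bash
python3 -m jog '[[[0.1,-0.3,0,0],[0.1,-0.6,0,0],[0.1,-0.9,0,0],[0.1,-1.2,0,0],[0.1,-1.2,0,0]]]'; python3 -m jog '[[[0.1,-0.3,0,0],[0.1,-0.6,0,0],[0.1,-0.9,0,0],[0.1,-1.2,0,0],[0.1,-1.2,0,0]]]'; python3 go.py 456.4 30.2 10.5 6.6
```

```text
time: 13.72
ee_pos: [0.4569, 0.0314, 0.011]
ee_rot: [3.135, 0.001, 0.116]
wrist_force: [-4.7, -18.2, 1.5]
opening: 0.0432
time: 14.13
ee_pos: [0.4569, 0.0315, 0.0111]
ee_rot: [3.134, 0.001, 0.116]
wrist_force: [-4.5, -19.6, 0.9]
opening: 0.0433
t 14.13 pos [456.9  31.5  11.1] yaw 6.66 tilt 0.43 F [ -4.5 -19.6   0.9] open 43.3 j6 -0.17
SHIFT [-0.6  1.2  0.6] TURN 0.06 dist 1.5
```

```bash
python3 -m jog '[[[0.2,-0.5,0.3,0],[0.2,-0.5,0.5,0],[0.2,-0.5,0.5,0],[0.2,-0.5,0.5,0],[0.2,-0.5,0.5,0]]]'; python3 -m jog '[[[0.2,-0.3,0,0],[0.2,-0.3,0,0],[0.2,-0.3,0,0],[0.2,-0.3,0,0],[0.2,-0.3,0,0]]]' 1;  python3 go.py 456.4 30.2 10.5 6.6
```

```text
time: 14.55
ee_pos: [0.4569, 0.0313, 0.0109]
ee_rot: [3.134, 0.002, 0.116]
wrist_force: [-5.5, -13.3, 6.6]
opening: 0.0435
time: 14.97
ee_pos: [0.4573, 0.0317, 0.011]
ee_rot: [3.134, 0.001, 0.116]
wrist_force: [-0.3, 0.1, 0.3]
opening: 0.0852
t 14.97 pos [457.3  31.7  11. ] yaw 6.66 tilt 0.46 F [-0.3  0.1  0.3] open 85.2 j6 -0.17
SHIFT [-1.1  1.4  0.5] TURN 0.06 dist 1.8
```

Released cleanly. Rise straight up and look.

```bash
python3 -m jog '[[[0,0,-15,0],[0,0,-45,0],[0,0,-85,0],[0,0,-120,0],[0,0,-150,0]]]'; python3 -m jog '[[[-5,30,0,0],[-5,70,0,0],[-5,110,0,0],[-5,150,0,0],[-5,180,0,0]]]'; python3 snap.py i scene,280,180,440,300,5 top,270,220,370,290,7; python3 go.py 456.4 30.2 10.5 6.6
```

```text
time: 15.38
ee_pos: [0.4574, 0.0331, 0.1633]
ee_rot: [3.134, -0.0, 0.116]
wrist_force: [0.1, 0.8, -0.6]
opening: 0.0853
time: 15.8
ee_pos: [0.4735, -0.1489, 0.165]
ee_rot: [3.133, -0.001, 0.116]
wrist_force: [0.1, 0.2, 0.1]
opening: 0.0851
t 15.9 pos [ 473.9 -149.9  164.7] yaw 6.46 tilt 0.52 F [1.  0.5 0.9] open 85.3 j6 -0.54
SHIFT [   2.7 -182.3  152.6] TURN -0.14 dist 237.7
```

View pics/scene_i.png

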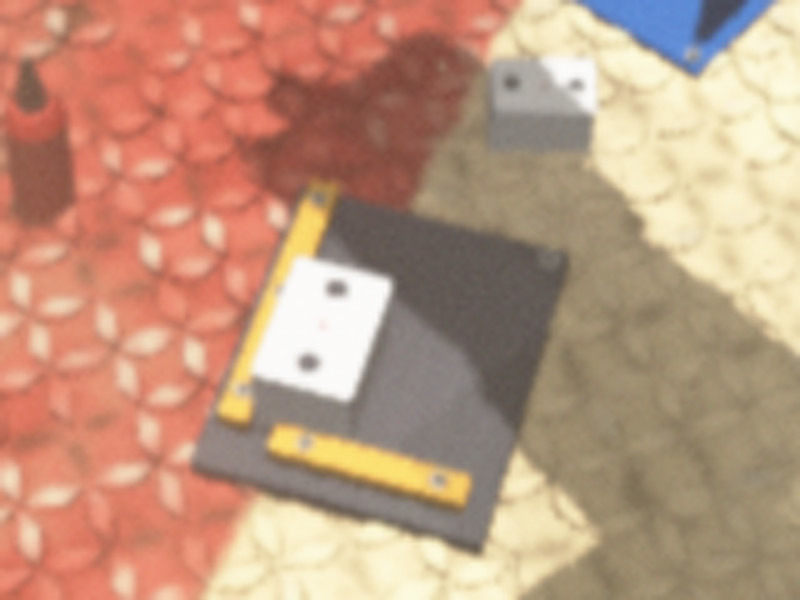

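View pics/top_i.png

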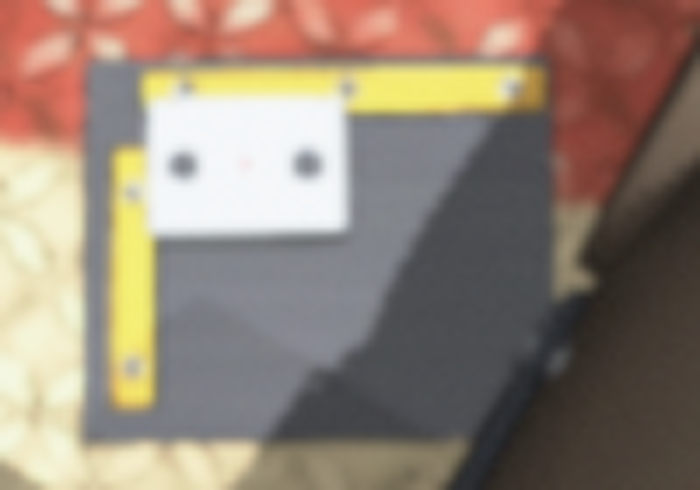

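```bash
cat > rel.py <<'E'
from fit import *
import sys
I={n:np.load(f"pics/{n}_{sys.argv[1]}.npz")['p'] for n in("scene","top")}
for sel in (("scene","top"),("scene",),("top",)):
    J={n:I[n] for n in sel}
    P=fit(M['fence'],(.436,.005,.115),0,J,r0=4,verb=0); B=fit(M['block'],(.457,.031,.115-np.pi/2),.010,J,r0=5)
    d=B[:2]-P[:2]; c,s=np.cos(P[2]),np.sin(P[2]); print(sel,'P',P.round(4),'B',B.round(4),'rel mm',(np.array([c*d[0]+s*d[1],-s*d[0]+c*d[1]])*1000).round(2),'ang',np.degrees(B[2]-P[2]).round(2))
E
python3 rel.py i
```

```text
scene used 108 / 108 med|res|px 0.28
    top used 108 / 108 med|res|px 0.29
('scene', 'top') P [0.4362 0.0047 0.1138] B [ 0.4568  0.03   -1.4439] rel mm [23.4 22.8] ang -89.25
    scene used 108 / 108 med|res|px 0.27
('scene',) P [0.437  0.0049 0.1141] B [ 0.4572  0.0304 -1.4542] rel mm [23.04 22.99] ang -89.86
    top used 108 / 108 med|res|px 0.25
('top',) P [0.4355 0.0045 0.1103] B [ 0.4561  0.0296 -1.422 ] rel mm [23.2 22.7] ang -87.8
```

```bash
python3 - <<'E'
from fit import *
f=np.load('pics/top_i.npz')['p']; 
big=cv2.resize(f[225:265,280:330],None,fx=14,fy=14,interpolation=cv2.INTER_CUBIC); cv2.imwrite('pics/top_i2.png',big[:,:,::-1])
J={n:np.load(f"pics/{n}_i.npz")['p'] for n in("scene","top")}
for k,e in enumerate(M['block']):
    for n in J:
        # independent: fit edge's line in world
        q=np.array([.4568,.0304,-1.4561]); a,b=np.array(e[0]),np.array(e[1]); S=a+(b-a)*np.linspace(.1,.9,25)[:,None]
        g=cv2.GaussianBlur(J[n].astype(np.float32),(0,0),.8); X=pose(q,.01,S); u=proj(n,X); u2=proj(n,pose(q,.01,S+(b-a)*.01)); t=u2-u;t/=np.linalg.norm(t,axis=1)[:,None];nn=np.c_[-t[:,1],t[:,0]]
        o=np.arange(-4,4.01,.1);W=u[:,None]+o[None,:,None]*nn[:,None]
        pr=cv2.remap(g,W[...,0].astype(np.float32),W[...,1].astype(np.float32),1); gr=abs(np.gradient(pr[...,2],axis=1)); j=gr.argmax(1)
        w=onplane(n,u+o[j][:,None]*nn,.052)
        L=cv2.fitLine(w[:,:2].astype(np.float32),cv2.DIST_HUBER,0,.01,.001).ravel(); ang=np.degrees(np.arctan2(L[1],L[0]))
        d=pose(q,.01,np.array([a,b])); d=d[1]-d[0]; a0=np.degrees(np.arctan2(d[1],d[0])); print(k,n,'edge angle rel to flush',((ang-a0+90)%180-90).round(2))
E
```

```text
0 scene edge angle rel to flush 0.13
0 top edge angle rel to flush 2.97
1 scene edge angle rel to flush -0.13
1 top edge angle rel to flush 4.09
2 scene edge angle rel to flush 0.39
2 top edge angle rel to flush -0.92
3 scene edge angle rel to flush 1.65
3 top edge angle rel to flush 0.62
```

View pics/top_i2.png

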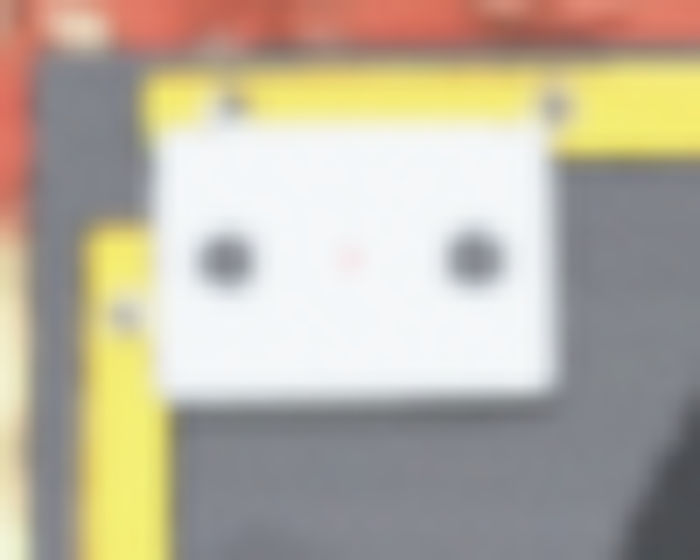

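```bash
cat > spots.py <<'E'
from fit import *
import sys
def spots(n,tag,q,z):
    p=np.load(f"pics/{n}_{tag}.npz")['p'];g=cv2.cvtColor(p,cv2.COLOR_RGB2GRAY).astype(np.float32)
    poly=proj(n,pose(q,z,[(-.029,-.012,.042),(.029,-.012,.042),(.029,.012,.042),(-.029,.012,.042)]))
    k=8;G=cv2.resize(g,None,fx=k,fy=k,interpolation=cv2.INTER_CUBIC)
    m=np.zeros(G.shape,np.uint8);cv2.fillConvexPoly(m,((poly+.5)*k-.5).round().astype(int),1)
    med=np.median(G[m>0]);w=np.clip(med*.85-G,0,None)*m
    N,lab,st,_=cv2.connectedComponentsWithStats((w>0).astype(np.uint8));ids=np.argsort(-st[1:,4])[:2]+1
    c=[]
    for i in ids:
        v,u=np.nonzero(lab==i);ww=w[v,u];c.append([((u*ww).sum()/ww.sum()+.5)/k-.5,((v*ww).sum()/ww.sum()+.5)/k-.5])
    X=onplane(n,c,z+.042);d=X[1]-X[0]
    return X[:,:2].mean(0),np.degrees(np.arctan2(d[1],d[0])),np.hypot(*d[:2])
if __name__=='__main__':
    q=[float(a) for a in sys.argv[2:5]];q[2]=np.radians(q[2])
    for n in('scene','top'): c,a,l=spots(n,sys.argv[1],q,float(sys.argv[5]));print(n,c.round(4),'axis deg',((a+180)%180).round(2),'len',l.round(4))
E
python3 spots.py i .4568 .0304 -83.4 .010
```

```text
scene [0.4573 0.03  ] axis deg 96.75 len 0.0401
top [0.4559 0.0301] axis deg 96.54 len 0.0401
```

```bash
python3 -m jog '[[[0,-36,0,7],[0,-72,0,14],[0,-108,0,21],[0,-144,0,28],[0,-175,0,35]]]'; python3 go.py 457 30.5 110 -83.4
```

```text
time: 16.32
ee_pos: [0.4539, 0.0229, 0.1631]
ee_rot: [3.135, -0.006, -0.468]
wrist_force: [0.5, -1.0, -0.0]
opening: 0.0856
t 16.32 pos [453.9  22.9 163.1] yaw -26.82 tilt 0.5 F [ 0.5 -1.  -0. ] open 85.6 j6 0.39
SHIFT [-0.9 -8.5 53.1] TURN 56.58 dist 53.8
```

```bash
python3 -m jog '[[[0,-4,5,7],[0,-8,10,14],[-1,-8,20,21],[-1,-8,30,28],[-1,-8,40,35]]]'; python3 -m jog '[[[0,0,0,7],[0,0,0,14],[0,0,0,20],[0,0,0,21.5],[0,0,0,21.5]]]'; python3 go.py 457 30.5 60 -83.4
```

```text
time: 16.73
ee_pos: [0.4563, 0.0311, 0.1227]
ee_rot: [3.14, -0.008, -1.084]
wrist_force: [0.1, -0.5, -0.5]
opening: 0.0851
time: 17.15
ee_pos: [0.456, 0.0317, 0.1227]
ee_rot: [-3.141, -0.008, -1.46]
wrist_force: [-0.6, -0.2, -0.2]
opening: 0.0853
t 17.15 pos [456.   31.7 122.7] yaw -83.63 tilt 0.49 F [-0.6 -0.2 -0.2] open 85.3 j6 1.4
SHIFT [ 0.8 -0.8 62.7] TURN -0.23 dist 62.7
```

```bash
python3 -m jog '[[[0.5,-0.5,15,-0.2],[0.5,-0.5,30,-0.2],[0.5,-0.5,45,-0.2],[0.5,-0.5,58,-0.2],[0.5,-0.5,58,-0.2]]]';  python3 snap.py j scene,280,150,440,270,5; python3 go.py 457 30.5 10 -83.4
```

```text
time: 17.57
ee_pos: [0.4556, 0.0312, 0.063]
ee_rot: [3.139, -0.008, -1.454]
wrist_force: [-0.4, 0.0, 0.6]
opening: 0.085
t 17.62 pos [456.   31.2  64. ] yaw -83.35 tilt 0.47 F [-0.5 -0.1 -0.1] open 85.4 j6 1.4
SHIFT [ 0.4 -1.  54. ] TURN 0.05 dist 54.0
```

View pics/scene_j.png

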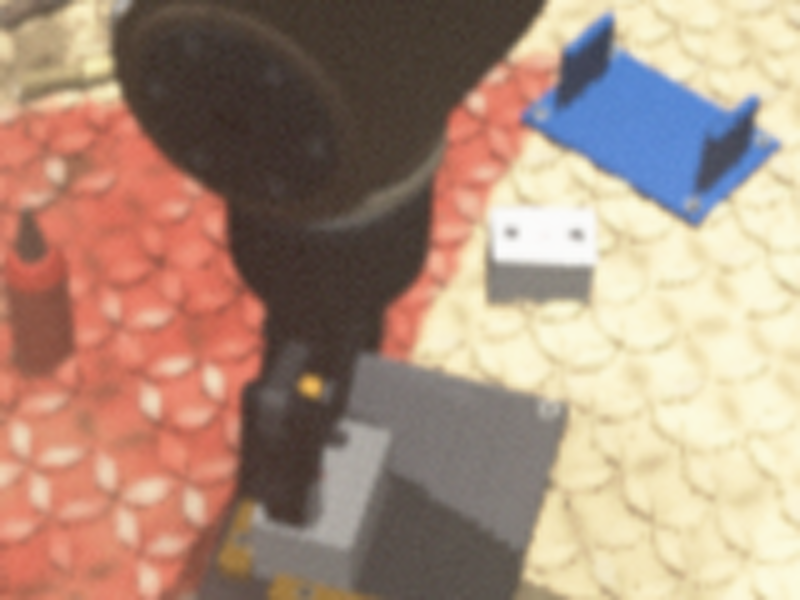

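```bash
python3 -m jog '[[[0.4,-0.5,6,0],[0.4,-1,12,0],[0.4,-1,18,0],[0.4,-1,24,0],[0.4,-1,24,0]]]';python3 -m jog '[[[0,0,6,0],[0,0,12,0],[0,0,17,0],[0,0,22,0],[0,0,22,0]]]';  python3 snap.py k scene,280,180,440,300,5; python3 go.py 457 30.5 10 -83.4
```

```text
time: 18.03
ee_pos: [0.4567, 0.0307, 0.0391]
ee_rot: [3.139, -0.008, -1.455]
wrist_force: [0.3, 0.1, -0.5]
opening: 0.0854
time: 18.45
ee_pos: [0.4563, 0.0305, 0.0162]
ee_rot: [3.138, -0.008, -1.455]
wrist_force: [0.1, -0.5, -0.2]
opening: 0.085
t 18.5 pos [456.4  30.5  16.6] yaw -83.35 tilt 0.48 F [ 0.2 -0.6  0.3] open 85.3 j6 1.4
SHIFT [ 0.1 -0.6  6.6] TURN 0.05 dist 6.6
```

View pics/scene_k.png

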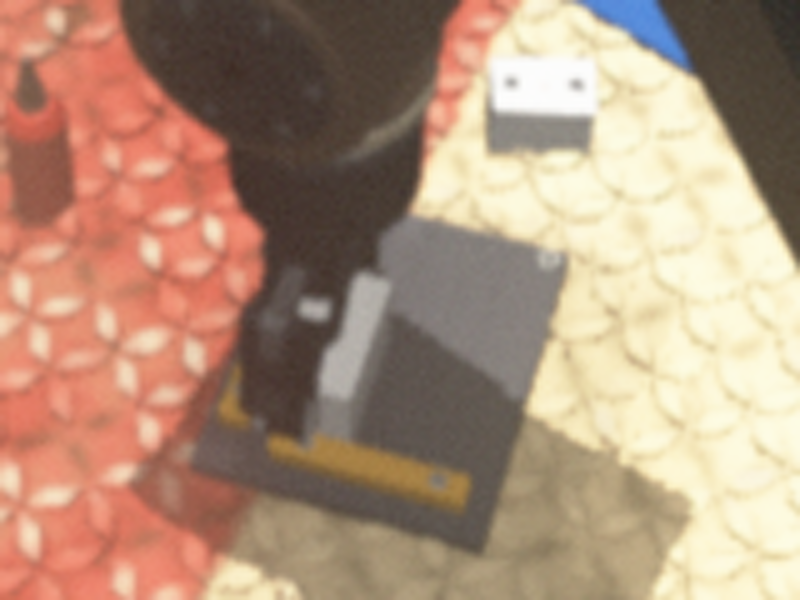

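```bash
python3 -m jog '[[[0,-0.3,2,0],[0,-0.5,4,0],[0,-0.5,6,0],[0,-0.5,6,0],[0,-0.5,6,0]]]'; python3 go.py 457 30.5 10 -83.4; python3 -m jog '[[[0,0,0,0],[0,0,0,0],[0,0,0,0],[0,0,0,0],[0,0,0,0]]]' -1 55; python3 go.py 457 30.5 10 -83.4
```

```text
time: 18.92
ee_pos: [0.4568, 0.0305, 0.0105]
ee_rot: [3.138, -0.008, -1.455]
wrist_force: [0.1, -0.4, 0.4]
opening: 0.0851
t 18.92 pos [456.8  30.5  10.5] yaw -83.34 tilt 0.48 F [ 0.1 -0.4  0.4] open 85.1 j6 1.4
SHIFT [ 0.1 -0.2  0.5] TURN 0.06 dist 0.6
time: 19.33
ee_pos: [0.457, 0.0303, 0.0109]
ee_rot: [3.139, -0.008, -1.455]
wrist_force: [-0.4, -3.1, 5.7]
opening: 0.0632
t 19.33 pos [457.   30.3  10.9] yaw -83.34 tilt 0.48 F [-0.4 -3.1  5.7] open 63.2 j6 1.4
SHIFT [-0.2 -0.1  0.9] TURN 0.06 dist 1.0
```

```bash
python3 -m jog '[[[0,0,-6,0],[0,0,-18,0],[0,0,-38,0],[0,0,-60,0],[0,0,-85,0]]]'; python3 snap.py l scene,280,150,440,270,5 top,150,200,350,300,4; python3 go.py 413.4 268.6 100 -0.3; cat > cr.py <<'E'
from fit import *
ch=rect(-.018,.018,.026,.038,.05)+rect(-.018,.018,-.038,-.026,.05)
for tag in('0',):
  I={n:np.load(f"pics/{n}{tag}.npz")['p'] for n in("scene","top")}
  for nm,e in(('base',M['cradle']),('cheeks',ch),('both',ch+M['cradle'])):
    for sel in (("scene","top"),("scene",),("top",)):
      q=fit(e,(.4134,.2686,-.005),0,{n:I[n] for n in sel},r0=3,verb=0);print(nm,sel,(q[:2]*1000).round(1),np.degrees(q[2]).round(2))
      if nm=='cheeks' and len(sel)==2:
        p=I['top'][:,:,::-1].copy();p=cv2.resize(p[225:280,175:235],None,fx=10,fy=10,interpolation=2);cv2.imwrite('pics/cr.png',p)
E
python3 cr.py
```

```text
time: 19.75
ee_pos: [0.4565, 0.0311, 0.0967]
ee_rot: [3.137, -0.007, -1.455]
wrist_force: [1.2, -0.0, -3.3]
opening: 0.0629
t 19.85 pos [458.3  31.1  98.9] yaw -83.33 tilt 0.51 F [ 0.2 -0.2 -3.1] open 62.9 j6 1.39
SHIFT [-241.1   17.    -3.2] TURN -83.03 dist 241.7
base ('scene', 'top') [413.4 268.6] -0.14
base ('scene',) [413.8 269.7] -0.0
base ('top',) [412.6 267.3] -0.29
cheeks ('scene', 'top') [413.9 268.6] -0.33
cheeks ('scene',) [415.2 268.8] 1.12
cheeks ('top',) [413.5 267.9] -0.46
both ('scene', 'top') [413.4 268.6] -0.29
both ('scene',) [413.9 269.4] -0.06
both ('top',) [412.7 267.6] -0.41
```

View pics/scene_l.png

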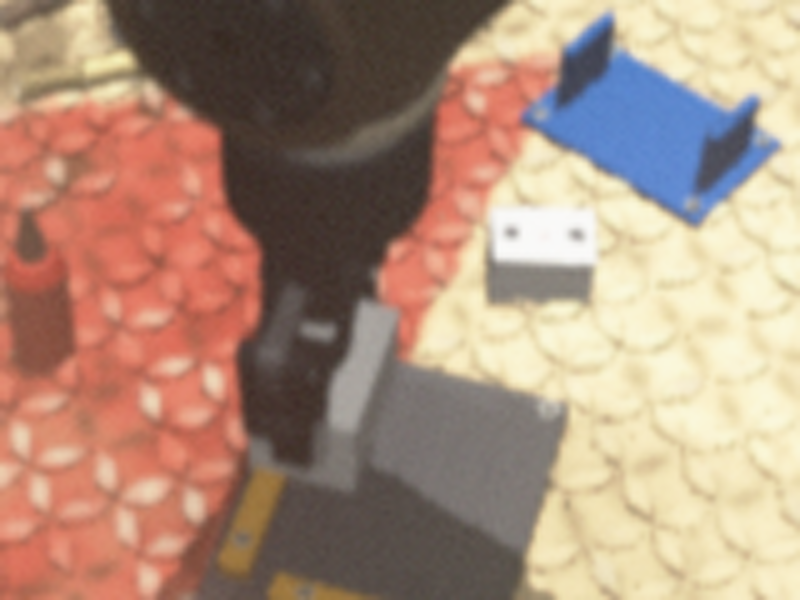

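View pics/cr.png

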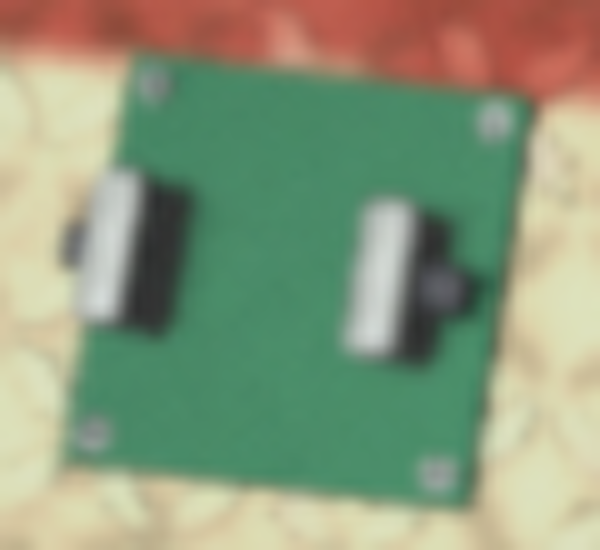

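```bash
python3 -m jog '[[[-20,1,0,-7],[-40,2,0,-14],[-60,4,0,-21],[-80,6,0,-28],[-100,8,0,-35]]]'; python3 go.py 413.6 269 100 -0.3
```

```text
time: 20.27
ee_pos: [0.438, 0.1303, 0.0974]
ee_rot: [3.137, -0.008, -0.838]
wrist_force: [0.8, 0.4, -2.8]
opening: 0.0628
t 20.27 pos [438.  130.3  97.4] yaw -48.0 tilt 0.5 F [ 0.8  0.4 -2.8] open 62.8 j6 1.0
SHIFT [-119.4  -74.7   -3.8] TURN -47.7 dist 140.9
```

```bash
python3 -m jog '[[[-20,-12,0,-7],[-40,-25,0,-14],[-60,-37,0,-21],[-80,-50,-2,-28],[-100,-63,-3,-35]]]'; python3 go.py 413.6 269 100 -0.3
```

```text
time: 20.68
ee_pos: [0.4171, 0.2477, 0.0988]
ee_rot: [3.133, -0.003, -0.221]
wrist_force: [1.2, 0.8, -2.4]
opening: 0.063
t 20.68 pos [417.1 247.7  98.8] yaw -12.65 tilt 0.52 F [ 1.2  0.8 -2.4] open 63.0 j6 0.64
SHIFT [ -8.1 -20.   -1.4] TURN -12.35 dist 21.6
```

```bash
python3 -m jog '[[[-3,-7,0,-5],[-6,-14,0,-10],[-8,-20,0,-12.3],[-8,-20,0,-12.3],[-8,-20,0,-12.3]]]'; python3 snap.py m scene,250,270,410,400,5; python3 go.py 413.6 269 55 -0.3
```

```text
time: 21.1
ee_pos: [0.4132, 0.269, 0.098]
ee_rot: [3.132, 0.0, -0.007]
wrist_force: [0.5, -0.5, -2.5]
opening: 0.0635
t 21.15 pos [413.4 268.7  98.1] yaw -0.44 tilt 0.54 F [-1.  -0.1 -3.5] open 62.9 j6 0.47
SHIFT [ 0.2 -0.7 43.1] TURN -0.14 dist 43.1
```

View pics/scene_m.png

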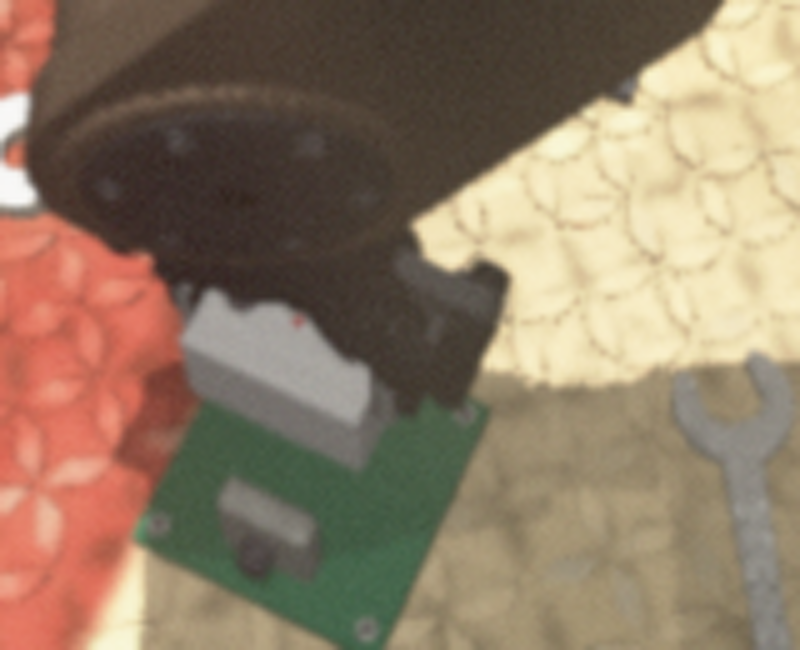

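```bash
python3 -m jog '[[[0,-0.3,10,0],[0,-0.6,20,0],[0.2,-0.6,30,0],[0.2,-0.6,40,0],[0.2,-0.6,40,0]]]'; python3 snap.py n scene,250,270,410,400,5; python3 go.py 413.6 269 9 -0.3; python3 - <<'E'
from fit import *
I={'scene':np.load('pics/scene_n.npz')['p']}
b=M['block']
z=observe()['ee_pos'][2]-.0009
q=fit([b[1],b[2]],(.4136,.269,0),z,I,r0=5); print(q.round(4),np.degrees(q[2]))
q=fit([b[1],b[2]],(.4136,.269,np.pi),z,I,r0=5); print(q.round(4))
E
```

```text
time: 21.57
ee_pos: [0.4129, 0.2683, 0.0561]
ee_rot: [3.131, 0.003, -0.008]
wrist_force: [-0.2, -0.5, -2.5]
opening: 0.0633
t 21.62 pos [413.1 268.5  56.9] yaw -0.48 tilt 0.62 F [ 0.4 -0.3 -1.7] open 63.1 j6 0.47
SHIFT [ 0.6 -1.  47.9] TURN -0.18 dist 47.9
    scene used 42 / 54 med|res|px 0.2
[ 0.4125  0.2688 -0.0045] -0.26049199350675734
    scene used 0 / 54 med|res|px nan
[0.2692 1.0941 3.3562]
  return _methods._mean(a, axis=axis, dtype=dtype,
  ret = ret.dtype.type(ret / rcount)
```

View pics/scene_n.png

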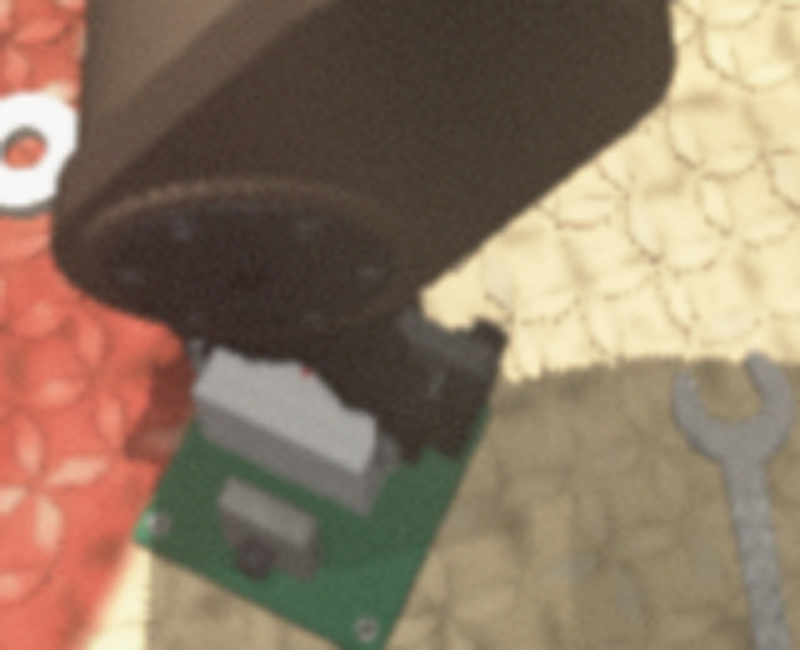

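```bash
python3 -m jog '[[[0.5,-0.5,2,0],[0.8,-0.8,4,0],[0.8,-0.9,7,0],[0.8,-0.9,10,0],[0.8,-1,10,0]]]'; python3 go.py 413.8 269.2 9 -0.3;  python3 -m jog '[[[0,0,4,0],[0,0,8,0],[0,0,12,0],[0,0,15,0],[0,0,15,0]]]'; python3 go.py 413.8 269.2 9 -0.3
```

```text
time: 22.03
ee_pos: [0.4138, 0.2693, 0.0465]
ee_rot: [3.131, 0.003, -0.008]
wrist_force: [-0.1, -0.3, -2.8]
opening: 0.0625
t 22.03 pos [413.8 269.3  46.5] yaw -0.47 tilt 0.63 F [-0.1 -0.3 -2.8] open 62.5 j6 0.47
SHIFT [ 0.1 -0.3 37.5] TURN -0.17 dist 37.5
time: 22.45
ee_pos: [0.4135, 0.269, 0.0308]
ee_rot: [3.13, 0.003, -0.008]
wrist_force: [-0.2, -0.7, -3.1]
opening: 0.0633
t 22.45 pos [413.5 269.   30.8] yaw -0.48 tilt 0.67 F [-0.2 -0.7 -3.1] open 63.3 j6 0.47
SHIFT [ 0.4 -0.4 21.8] TURN -0.18 dist 21.8
```

```bash
python3 -m jog '[[[0.2,-0.2,4,0],[0.2,-0.2,8,0],[0.2,-0.2,12,0],[0.2,-0.2,15,0],[0.2,-0.2,15,0]]]'; python3 go.py 413.8 269.2 9 -0.3; python3 -m jog '[[[0,0,1,0],[0,0,2,0],[0,0,3,0],[0,0,4,0],[0,0,4,0]]]'; python3 go.py 413.8 269.2 9 -0.3
```

```text
time: 22.87
ee_pos: [0.4133, 0.2689, 0.0151]
ee_rot: [3.13, 0.004, -0.008]
wrist_force: [0.1, 0.3, -1.8]
opening: 0.063
t 22.87 pos [413.3 268.9  15.1] yaw -0.48 tilt 0.71 F [ 0.1  0.3 -1.8] open 63.0 j6 0.47
SHIFT [ 0.5 -0.4  6.1] TURN -0.18 dist 6.2
time: 23.28
ee_pos: [0.4133, 0.2689, 0.011]
ee_rot: [3.13, 0.004, -0.008]
wrist_force: [-0.1, -0.0, -2.3]
opening: 0.0629
t 23.28 pos [413.3 268.9  11. ] yaw -0.48 tilt 0.72 F [-0.1 -0.  -2.3] open 62.9 j6 0.47
SHIFT [ 0.5 -0.4  2. ] TURN -0.18 dist 2.1
```

```bash
python3 -m jog '[[[0,0,0.4,0],[0,0,0.8,0],[0,0,1.2,0],[0,0,1.5,0],[0,0,1.5,0]]]'; python3 -m jog '[[[0,0,0.3,0],[0,0,0.6,0],[0,0,0.9,0],[0,0,1,0],[0,0,1,0]]]'; python3 go.py 413.8 269.2 9 -0.3
```

```text
time: 23.7
ee_pos: [0.4133, 0.2689, 0.0095]
ee_rot: [3.13, 0.004, -0.008]
wrist_force: [-0.6, -0.2, -2.6]
opening: 0.063
time: 24.12
ee_pos: [0.4133, 0.2688, 0.0092]
ee_rot: [3.13, 0.004, -0.008]
wrist_force: [-2.4, -2.1, 9.7]
opening: 0.063
t 24.12 pos [413.3 268.8   9.2] yaw -0.48 tilt 0.69 F [-2.4 -2.1  9.7] open 63.0 j6 0.47
SHIFT [ 0.5 -0.4  0.2] TURN -0.18 dist 0.7
```

Seated on the base (about 10 N at TCP 9.2 mm, as predicted). Release and withdraw.

```bash
python3 -m jog '[[[0,0,0,0],[0,0,0,0],[0,0,0,0],[0,0,0,0],[0,0,0,0]]]' 1; python3 -m jog '[[[0,0,-10,0],[0,0,-35,0],[0,0,-70,0],[0,0,-110,0],[0,0,-150,0]]]'; python3 -m jog '[[[0,35,0,0],[0,75,0,0],[0,115,0,0],[0,150,0,0],[0,190,0,0]]]'; python3 snap.py o scene,250,270,410,400,5 top,170,210,270,290,7; python3 go.py 413.8 269.2 9 -0.3
```

```text
time: 24.53
ee_pos: [0.4133, 0.2688, 0.0092]
ee_rot: [3.13, 0.004, -0.008]
wrist_force: [0.1, -0.5, 0.0]
opening: 0.0857
time: 24.95
ee_pos: [0.4134, 0.2703, 0.1613]
ee_rot: [3.13, 0.005, -0.008]
wrist_force: [0.6, 0.5, 0.3]
opening: 0.0854
time: 25.37
ee_pos: [0.4113, 0.0791, 0.1644]
ee_rot: [3.13, 0.004, -0.008]
wrist_force: [1.4, 0.8, 0.5]
opening: 0.0852
t 25.47 pos [411.6  76.2 164.3] yaw -0.78 tilt 0.74 F [ 0.9 -0.2  0.4] open 85.2 j6 0.06
SHIFT [   0.2 -194.9  152.9] TURN -0.48 dist 247.7
```

View pics/scene_o.png

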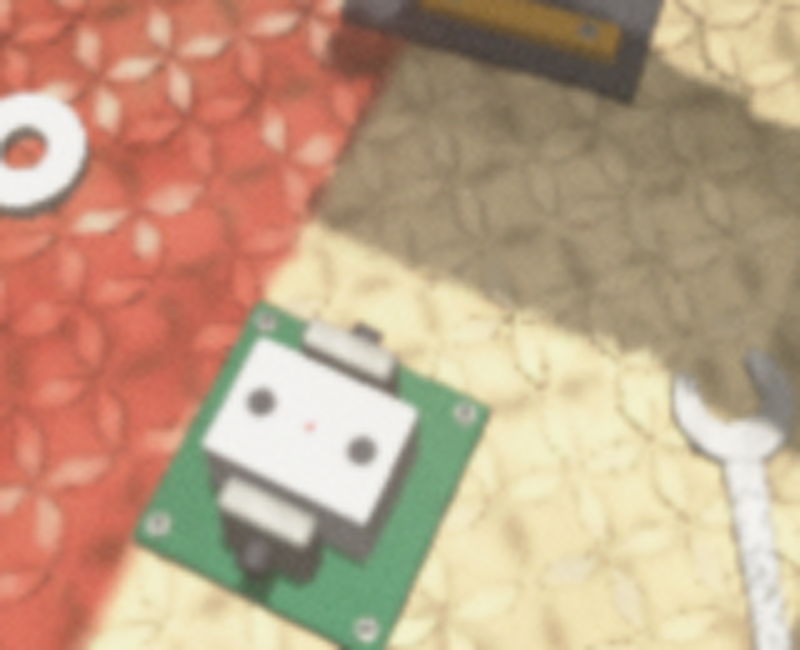

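View pics/top_o.png

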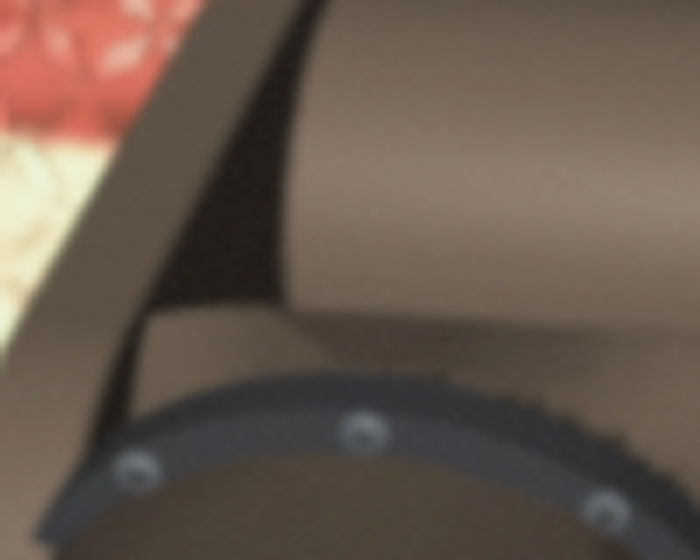

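```bash
python3 - <<'E'
from fit import *
from spots import spots
f=np.load('pics/scene_o.npz');I={'scene':f['p']}
B=fit(M['block'],(.4136,.269,0),.008,I,r0=4);P=fit(M['cradle'],(.4136,.269,0),0,I,r0=3)
print('block',B.round(4),'cradle',P.round(4),'rel mm',((B-P)[:2]*1000).round(1),'deg',np.degrees(B[2]-P[2]).round(2)); print(spots('scene','o',B,.008))
C=cloud('scene',f['d']);m=np.zeros((400,640),np.uint8);poly=proj('scene',pose(B,.008,[(-.028,-.018,.042),(.028,-.018,.042),(.028,.018,.042),(-.028,.018,.042)]));cv2.fillConvexPoly(m,poly.round().astype(int),1)
X=C[m>0];A=np.c_[X[:,:2]-X[:,:2].mean(0),np.ones(len(X))];print('top plane',np.linalg.lstsq(A,X[:,2],rcond=None)[0].round(4))
print(observe()['wrist_force'].round(1))
E
```

```text
scene used 108 / 108 med|res|px 0.17
    scene used 187 / 200 med|res|px 0.23
block [ 0.4138  0.269  -0.0046] cradle [ 0.4139  0.2698 -0.0017] rel mm [-0.  -0.8] deg -0.17
(array([0.41385076, 0.26850114]), np.float64(-0.6219582663631498), np.float64(0.03994933137587697))
top plane [-0.5651  2.0593  0.0551]
[ 0.9 -0.2  0.4]
```

```bash
python3 - <<'E'
from fit import *
f=np.load('pics/scene_o.npz');d=f['d'];C=cloud('scene',d)
m=np.zeros((400,640),np.uint8);B=(.4138,.269,-.0046);poly=proj('scene',pose(B,.008,[(-.028,-.018,.042),(.028,-.018,.042),(.028,.018,.042),(-.028,.018,.042)]));cv2.fillConvexPoly(m,poly.round().astype(int),1)
k=(m>0)&(d>0);X=C[k];print(len(X),(m>0).sum(),np.percentile(X[:,2],[5,25,50,75,95]).round(4))
k2=abs(X[:,2]-np.median(X[:,2]))<.006;X=X[k2];A=np.c_[X[:,:2]-X[:,:2].mean(0),np.ones(len(X))];print('plane',np.linalg.lstsq(A,X[:,2],rcond=None)[0].round(4))
E
```

```text
673 677 [0.0486 0.0499 0.0507 0.0515 0.0529]
plane [-0.0037  0.0059  0.0507]
```

Block top lies at 50.7 mm (50 expected) and is level to about 0.4°. It's centred within a millimetre, and the arm is clear and still, so I'm handing in.

```bash
python3 snap.py z scene,0,0,640,400,1.2; python3 - <<'E'
from station import order
print(order.hand_in())
E
```

```text
the job is handed in; nothing more can be done
None
```

View pics/scene_z.png

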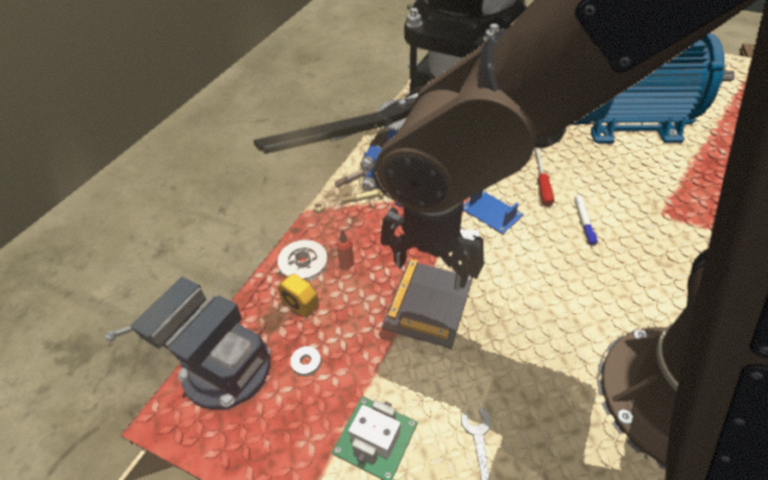

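The block went from the tray to the squaring-plate corner, where I pushed it against both fences and let it go. I then took it again by its ends and set it down between the cradle's cheeks. I handed the job in at about 26 s of the 72 s allowed; hand-in reports no verdict.

- **Choice of block:** I took the larger block, lying in the blue tray (top image pixel 434,277), not the smaller look-alike on the bench (382,267).
- **Squaring plate:** fitting both pictures put the block at (23.4, 22.8) mm in the plate's frame, against (23, 23) for flush. The line through its drill spots was about 0.1° off the long fence.
- **Disagreement there:** the edge fit from the top camera alone gave an angle about 2.2° off. I trusted the drill spots and the scene camera's edge fit (0.14°), because the brass fences blur the block's edges in the top view.
- **Cradle:** the block was within 1 mm of centre, turned 0.2 to 0.5°. Its top was at 50.7 mm (50 expected) and level to about 0.4°. The arm was blocking the top camera, so this rests on the scene camera alone.
- **Bystanders:** in the last picture the thread-lock bottle, tape measure and thread tape look to be where they started. I judged this by eye and did not measure it.
- **Fingertip position:** the pictures showed the tips about 16 mm behind the TCP at 53 mm opening and about 20 mm behind when fully open, not ahead of it as described. I set grip heights by the pictures, and the contact heights later agreed.

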